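# Refill the label station on the desk

### The job

Get the desk's label station ready: take the two spent cores off the spindles and put them in the black tray, and put every roll of labels fully home on the spindle of its own colour, one on top of the other where there are two. Once both cores and all the rolls are in place, and not before, push the red brake lever all the way over, away from the robot. Also slide the squeegee, blade first, fully home into the slot of the wooden block, and leave everything else on the desk alone.

Things in the scene. Friction and masses are not known exactly. Their poses are not given: they have to be found in the camera images.
- station: fixed white board, 110 x 315 x 10 mm, on the desk, that carries the two spindles and the brake. Its x axis points away from the robot (give or take 0.15 rad), y along the board towards the brake end. Origin on the desk under the mid-point between the spindles.
- stand_blue: fixed spindle on the station board: blue foot disc 80 mm across and 6 mm thick, upright steel spindle 19 mm in diameter with a round blue tip, 100.5 mm tall over all. Origin under the disc (10 mm above the desk), z up. The two spindles stand 140 mm apart and may have changed places.
- stand_yellow: fixed spindle on the station board: yellow foot disc 80 mm across and 6 mm thick, upright steel spindle 19 mm in diameter with a round yellow tip, 100.5 mm tall over all. Origin under the disc (10 mm above the desk), z up. The two spindles stand 140 mm apart and may have changed places.
- stand_blue_seat (a point): point on the spindle's axis on the top of the blue disc, 16 mm above the desk: a first roll's underside rests at this height, a second roll's 40 mm higher. The spindle ends 94.5 mm above this point.
- stand_yellow_seat (a point): point on the spindle's axis on the top of the yellow disc, 16 mm above the desk: a first roll's underside rests at this height, a second roll's 40 mm higher. The spindle ends 94.5 mm above this point.
- blue_1: roll of blue labels on a brown board core: a cylinder 64 mm across and 40 mm tall with a 26 mm bore right through, 0.12 kg give or take a third. Origin at its centre (20 mm above its underside), z along the bore. It starts upright on the desk; may be absent (None).
- blue_2: roll of blue labels on a brown board core: a cylinder 64 mm across and 40 mm tall with a 26 mm bore right through, 0.12 kg give or take a third. Origin at its centre (20 mm above its underside), z along the bore. It starts upright on the desk; may be absent (None).
- yellow_1: roll of yellow labels on a brown board core: a cylinder 64 mm across and 40 mm tall with a 26 mm bore right through, 0.12 kg give or take a third. Origin at its centre (20 mm above its underside), z along the bore. It starts upright on the desk; may be absent (None).
- yellow_2: roll of yellow labels on a brown board core: a cylinder 64 mm across and 40 mm tall with a 26 mm bore right through, 0.12 kg give or take a third. Origin at its centre (20 mm above its underside), z along the bore. It starts upright on the desk; may be absent (None).
- core_1: spent, empty brown board core: a tube 35 mm across, 40 mm tall, 26 mm bore, 20 g. It starts down on a spindle's foot disc. Origin at its centre, z along the bore.
- core_2: spent, empty brown board core: a tube 35 mm across, 40 mm tall, 26 mm bore, 20 g. It starts down on a spindle's foot disc. Origin at its centre, z along the bore.
- tray: black open tray fixed to the desk, 150 x 150 mm outside, 50 mm tall, walls and floor 4 mm, for the spent cores. Origin under its centre.
- brake (a joint): angle of the brake lever (rad): 0 leaning to the station's -x (towards the robot), released; 1.0 leaning to the station's +x, at its end stop, applied. It moves with about 1 N at the tip and stays where it is left.
- brake_tip (a point): centre of the red ball, 26 mm in diameter, at the brake lever's tip, 93 mm above the desk at either end of its swing. The lever (10 mm bar) is 70 mm long and turns about an axis along the station's y, 32 mm above the desk, at x = -15, y = 165 mm in the station's frame; the ball travels 67 mm along the station's x. Its grey foot is 70 x 50 mm.
- squeegee: label squeegee, lying flat on the desk: black bar handle 90 long x 18 wide x 26 mm tall, and ahead of it a flat red blade 95 long x 60 wide x 4 mm thick, flush with the handle's underside; 90 g, balances about 50 mm ahead of the origin. Origin under the middle of the handle, x along the handle towards the blade, z up; handle from x = -45 to 45 mm, blade from 45 to 140 mm.
- squeegee_tip (a point): middle of the blade's front edge, on its underside (140 mm ahead of the squeegee's origin).
- holder: fixed wooden block, 105 (x) x 100 (y) x 46 mm tall, with one level slot right through it along x. Origin under its centre; x points away from the robot give or take 0.2 rad, into the slot.
- slot_mouth (a point): middle of the lower edge of the slot's mouth on the face towards the robot, 20 mm above the desk, axes as the holder's. The slot is 70 mm wide and 11 mm high; a 50 x 40 mm window in the top of the block shows the blade inside. With the blade fully in, the handle's end meets the block's face and the blade tip is 95 mm inside the mouth.
- mug: blue ceramic mug, 76 mm across, 85 tall. A bystander; leave it alone. Origin under its centre.
- stapler: red and black stapler, 140 x 38 x 47 mm. A bystander; leave it alone. Origin under its centre.
- note_block: green block of notes, 76 x 76 x 30 mm. A bystander; leave it alone. Origin under its centre.
- pen_cup: black square pen cup with pens and a green ruler, 70 x 70 mm, 200 tall over all. A bystander; leave it alone. Origin under its centre.
Mind the look-alikes: they are no part of the job. What is shaped like the blue_1 but orange or purple is not meant. What is meant by the holder is not blue, and is the smaller of those in its own colour.

How it is judged:
By the outcome, as a careful person would: the job done as asked, in the order asked, and still so for the second after the job is handed in, with the robot touching nothing.
Of blue_1, blue_2, yellow_1, yellow_2 only 2 to 4 are there at a start; the rules pass over those that are not, and their reading is None.
At some moment in a run one of blue_1, blue_2, yellow_1, yellow_2, squeegee may be knocked a few centimetres aside while the robot is not near it.
It also fails if it takes over 210 s, if anything falls off the work surface, if the arm or the gripper's body presses on something with over 40 N, if the wrist force passes 120 N, or if a joint passes its speed limit or range.

### The arm

A 6-joint arm with a two-finger parallel gripper is mounted at the origin on the work surface. World frame = base frame: x ahead of the robot, y to its left, z up, the work surface at z = 0. Lengths are in m, angles in rad, forces in N, time in s.
With the tool pointing down it reaches from about 0.3 to 0.85 m from the base axis. Payload 4.2 kg.
Tool frame: the origin (TCP) lies midway between the tips of the shut fingers; the grasp point (between the pads) lies 19 mm behind it (robot.grip_point_offset is the distance from the TCP to the grasp point, in m); z points along the fingers, y is the line along which they close (so a half turn about z gives the same grasp; the last joint's range is limited). The gripper opens to 91 mm and grips with 3 to 60 N. Pads are 32 mm wide; open, the fingers measure 118 mm over their backs; the gripper's body (76 mm by 178 mm) begins 60 mm behind the grasp point.
Start: joints at [-1.168, 0.32, 1.565, -0, 1.257, -0.02], TCP at [0.236, -0.524, 0.214] pointing down, gripper open.
Joint ranges: [-3.11, 3.11], [-0.84, 2.01], [0.21, 2.61], [-1.34, 4.49], [0.05, 2.63], [-2.56, 2.56]. Speed limits (rad/s): [2.57, 2.57, 3.14, 3.14, 3.14, 3.14].

### API

Orientations are given as a unit quaternion [w, x, y, z].
In Python, from cell import robot, viewer, workorder gives the robot as it stands. The module is installed in compiled form; this text tells all that it offers.
- The arm moves only by the tool arm_command, never from a script. Its argument "plan" is a list of rows, each an object with "delta_rot": the turn, a rotation vector about the world's x, y, z in degrees, a list of three; "delta_pos": the shift along the world's x, y, z in cm, a list of three; "jaw": the closure, from -1 (fully open) to 1 (shut). A call has 1 to 20 rows; each row is the pose to reach, as a shift and turn from the pose commanded when the call began; what a row does not reach only later rows make up. A row lasts 1/12 s, in which the tool goes at most 41.7 mm and 7.16 degrees, less where a joint would pass 70% of its speed; a pose out of reach is approached as far as the arm can. A call with a gripper value outside its range is refused whole. The fingers move at their own pace and stop on an object; the grip force is fixed at half the most. Time passes only in rows, so rows that repeat a pose let the fingers close. It gives the time, the measured TCP pose, the force, the opening and the grip force at its end, in the units of the state.
- robot.read_state(): the state, without advancing time (a new reading comes with each control period).
- viewer.get_image(name): name is "side" or "top" or "wrist"; returns the picture (384x512x3 uint8, red, green, blue); there is no depth.
- viewer.camera_params(name): a dict with "camera_matrix" (3x3 intrinsics, pixels), "rvec" (rotation vector, rad) and "tvec" (3), from world to camera coordinates, as OpenCV has them; the wrist camera has in their place "tool_from_camera" (4x4, takes a point from camera to tool coordinates, whose origin is the TCP and whose axes are the flange's). Camera axes: x right, y down, z forward; pixel columns grow to the right and rows downward; lengths in m; the calibration is good to about 2 mm. A picture is of the moment at which its call begins: read the wrist's pose just before it. camera_params takes no time and is no camera call.
- workorder.hand_in(): hands the job in; it is judged then, once.
The state is a dict: "clock": time; "joint_pos": joint angles; "dq": joint speeds; "effort": joint torques, N m; "position": TCP position; "tool_rot": TCP orientation; "ft_force": force on the tool from outside, world axes, zero at the start; "ft_torque": the same for the moment, N m; "gripper_width": opening from 0.0 (shut) to 1.0 (fully open); "grip_force": force on a finger pad.
Only numpy, scipy, OpenCV 4.12 (cv2) and the standard library are available. Lean on these libraries where they do the work, as an engineer would, in place of code of your own. Each camera call takes 0.05 s, during which the arm holds its last target. There are 200 camera calls.

## Working session

There is one attempt and no reset: what is moved stays moved. The work goes in short steps, Python scripts to look and compute and a tool call to move; the robot and the scene stay as the last step left them, time stands still between calls to the robot, and variables do not carry over. Pictures are saved under pics/ and viewed, at most 14 in all, crops included, and the job is handed in when it is done.

Besides the shell and the picture viewer there is one more tool, called after "Request:" as name(argument=value, ...), one argument or row to a line, values as JSON. arm_command: Moves the arm, as the interface text tells. Its arguments: {"type":"object","properties":{"plan":{"type":"array"}},"required":["plan"]}

```bash
ls; mkdir -p pics
cat > h.py <<'E'
import numpy as np, cv2
from cell import robot, viewer, workorder
def snap(n,f):
    s=robot.read_state(); im=viewer.get_image(n); cv2.imwrite('pics/'+f+'.png',im[:,:,::-1]); return s,im
E
python3 - <<'E'
from h import *
s,a=snap('top','top0'); _,b=snap('side','side0')
print(s)
for n in('top','side','wrist'):print(n,viewer.camera_params(n))
cv2.imwrite('pics/top0b.png',cv2.resize(a[:,:,::-1],(800,600),interpolation=cv2.INTER_CUBIC))
cv2.imwrite('pics/side0b.png',cv2.resize(b[:,:,::-1],(800,600),interpolation=cv2.INTER_CUBIC))
E
```

```text
pics
{'clock': 0.0, 'joint_pos': array([-1.16799433e+00,  3.20296060e-01,  1.56567594e+00, -1.27288176e-05,
        1.25739818e+00, -1.99877696e-02]), 'dq': array([-0.00021823,  0.00077878,  0.00082562,  0.00014359, -0.00016918,
        0.00014869]), 'effort': array([ 1.47736740e-03, -4.12454081e+01, -2.31971884e+01,  7.28842034e-02,
        4.58280765e-02, -1.73732460e-04]), 'position': array([ 0.23573066, -0.52390194,  0.2131191 ]), 'tool_rot': array([-8.71381054e-04,  9.77738387e-01,  2.09825775e-01, -1.75020943e-04]), 'ft_force': array([ 0.05304255, -0.6227821 , -0.43076053]), 'ft_torque': array([ 0.02122585, -0.01980547,  0.04526886]), 'grip_force': 0.0, 'gripper_width': 1.0004684589234711}
top {'camera_matrix': array([[456.53160533,   0.        , 255.41973927],
       [  0.        , 456.53160533, 200.28118672],
       [  0.        ,   0.        ,   1.        ]]), 'rvec': array([ 2.1343567 , -2.18075795,  0.14570883]), 'tvec': array([-0.0669466 ,  0.51991714,  1.66698881])}
side {'camera_matrix': array([[355.88268351,   0.        , 253.83247519],
       [  0.        , 355.88268351, 189.71915088],
       [  0.        ,   0.        ,   1.        ]]), 'rvec': array([ 0.53042108, -2.70105584,  1.11758569]), 'tvec': array([0.41761791, 0.2538277 , 1.01831284])}
wrist {'camera_matrix': array([[319.49827738,   0.        , 252.90691447],
       [  0.        , 319.49827738, 192.58992423],
       [  0.        ,   0.        ,   1.        ]]), 'tool_from_camera': array([[-6.82042471e-05, -9.61636198e-01, -2.74327938e-01,
         7.74221392e-02],
       [ 9.99999512e-01, -3.35928670e-04,  9.28950059e-04,
         1.11228027e-04],
       [-9.85466623e-04, -2.74327741e-01,  9.61635752e-01,
        -1.70689616e-01],
       [ 0.00000000e+00,  0.00000000e+00,  0.00000000e+00,
         1.00000000e+00]])}
```

View pics/top0b.png

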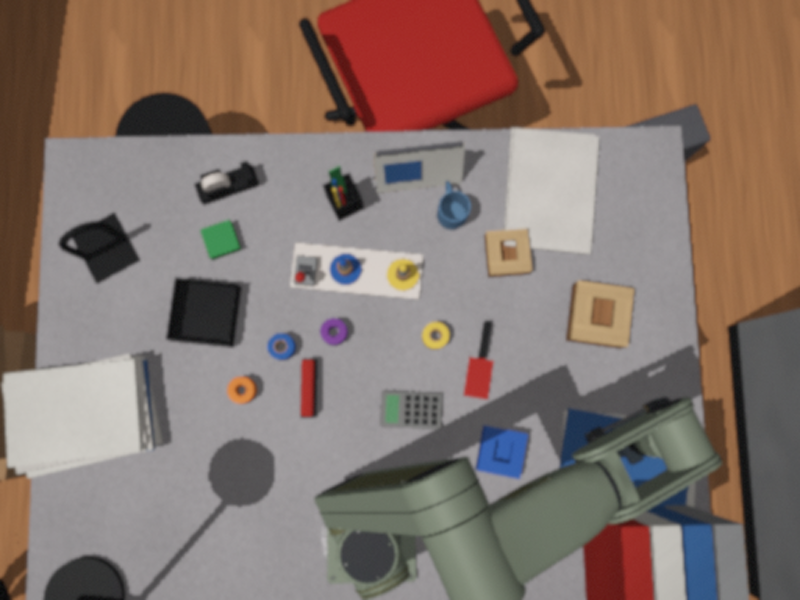

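View pics/side0b.png

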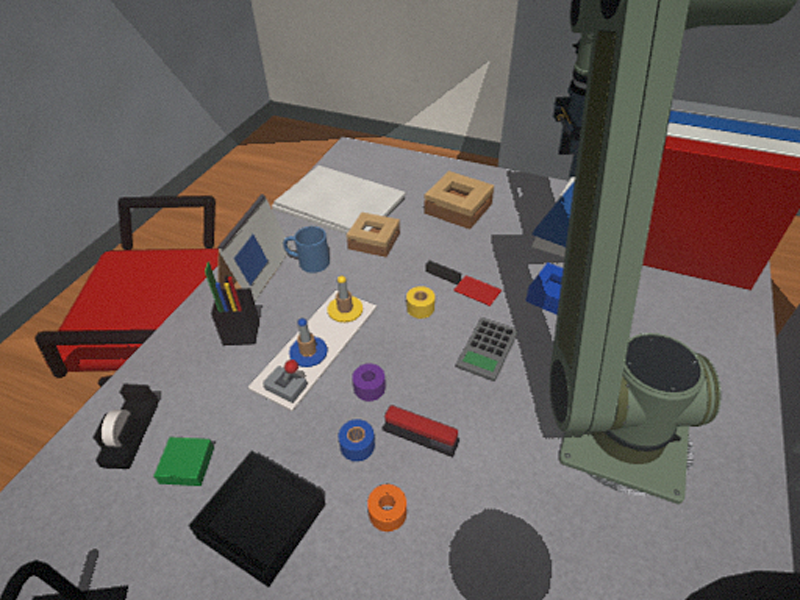

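The top view (800 px scale) shows the station with the brake at (305,270), blue spindle (346,268), yellow spindle (403,273), blue roll (282,346), yellow roll (436,335), squeegee from handle (487,335) to blade (479,378), small wooden block (508,252) and tray (205,312). The decoys are orange, purple, the bigger wooden block and a blue block. In the side view the matching points are blue roll (356,440), yellow roll (421,301) and spindle tips (305,324) and (342,281). I'll triangulate these.

```bash
cat >> h.py <<'E'
from scipy.spatial.transform import Rotation as R
CP={n:viewer.camera_params(n) for n in('top','side','wrist')}
def cam(n,s=None):  # returns K, world_from_cam R, C
    p=CP[n]
    if n=='wrist':
        q=s['tool_rot']; Rw=R.from_quat([q[1],q[2],q[3],q[0]]).as_matrix(); T=p['tool_from_camera']
        return p['camera_matrix'],Rw@T[:3,:3],np.array(s['position'])+Rw@T[:3,3]
    M=cv2.Rodrigues(p['rvec'])[0]; return p['camera_matrix'],M.T,-M.T@p['tvec']
def ray(n,px,s=None):
    K,M,C=cam(n,s); d=M@np.linalg.solve(K,[px[0],px[1],1.]); return C,d/np.linalg.norm(d)
def onz(n,px,z,s=None):
    C,d=ray(n,px,s); return C+d*(z-C[2])/d[2]
def tri(*rays):
    A=sum(np.eye(3)-np.outer(d,d) for C,d in rays); b=sum((np.eye(3)-np.outer(d,d))@C for C,d in rays)
    p=np.linalg.solve(A,b); return p,max(np.linalg.norm(np.cross(p-C,d)) for C,d in rays)
def proj(n,P,s=None):
    K,M,C=cam(n,s); v=K@(M.T@(np.array(P)-C)); return v[:2]/v[2]
E
python3 - <<'E'
from h import *
np.set_printoptions(precision=4,suppress=True)
k=.64
P={'blue roll top':((282,345),(356,432)),'yellow roll top':((436,334),(421,295)),'blue tip':((348,260),(305,322)),'yellow tip':((404,265),(342,280)),
'holder top':((509,252),(373,232)),'brake ball':((300,276),(291,366)),'tray':((205,312),(260,515))}
for n,(a,b) in P.items(): print(n,tri(ray('top',np.array(a)*k),ray('side',np.array(b)*k)))
for n,a,z in [('sq handle end',(488,322),.026),('sq blade tip',(478,398),.004),('handle',(486,340),.026),('holderFL',(488,276),.046),('holderFR',(532,273),.046),('holderBL',(486,231),.046),('holderBR',(529,230),.046),('tray TL',(174,280),.05),('tray BR',(235,345),.05),('st c1',(294,245),.01),('st c2',(291,288),.01),('st c3',(422,254),.01),('st c4',(419,298),.01),('purple',(334,331),.04),('mug',(454,210),.085),('stapler',(308,388),.047),('cupl',(343,195),.1)]:
    print(n,onz('top',np.array(a)*k,z))
E
```

```text
blue roll top (array([0.4469, 0.1998, 0.0398]), np.float64(0.00025486905490357926))
yellow roll top (array([ 0.4639, -0.1646,  0.0414]), np.float64(0.0014289459544014045))
blue tip (array([0.6362, 0.0377, 0.089 ]), np.float64(0.0018917965655911632))
yellow tip (array([ 0.6191, -0.0925,  0.0968]), np.float64(0.002903832608427857))
holder top (array([ 0.6628, -0.3476,  0.0264]), np.float64(0.0002526998856413989))
brake ball (array([0.6005, 0.149 , 0.0958]), np.float64(0.0007137478163294264))
tray (array([0.5319, 0.3874, 0.0203]), np.float64(0.0003706558841527289))
sq handle end [ 0.493  -0.2904  0.026 ]
sq blade tip [ 0.3132 -0.2624  0.004 ]
handle [ 0.4499 -0.284   0.026 ]
holderFL [ 0.6011 -0.2919  0.046 ]
holderFR [ 0.6061 -0.3972  0.046 ]
holderBL [ 0.7109 -0.2912  0.046 ]
holderBR [ 0.7112 -0.3948  0.046 ]
tray TL [0.6063 0.454  0.05  ]
tray BR [0.4486 0.3084 0.05  ]
st c1 [0.6944 0.1751 0.01  ]
st c2 [0.588  0.1827 0.01  ]
st c3 [ 0.6655 -0.1374  0.01  ]
st c4 [ 0.5569 -0.1273  0.01  ]
purple [0.4777 0.0769 0.04  ]
mug [ 0.7535 -0.2124  0.085 ]
stapler [0.3447 0.1382 0.047 ]
cupl [0.7907 0.0475 0.1   ]
```

Heights agree (roll tops 40–41 mm, ball 96 mm), so I can make the first move: over the station, tool yaw to 90°.

Request:
arm_command(
  plan=[
    {"delta_pos": [5, 7, 8], "delta_rot": [0, 0, 7], "jaw": -1},
    {"delta_pos": [36.4, 50.4, 7.0], "delta_rot": [0, 0, 65.8], "jaw": -1},
    {"delta_pos": [36.4, 50.4, 7.0], "delta_rot": [0, 0, 65.8], "jaw": -1},
    {"delta_pos": [36.4, 50.4, 7.0], "delta_rot": [0, 0, 65.8], "jaw": -1},
    {"delta_pos": [36.4, 50.4, 7.0], "delta_rot": [0, 0, 65.8], "jaw": -1},
    {"delta_pos": [36.4, 50.4, 7.0], "delta_rot": [0, 0, 65.8], "jaw": -1},
    {"delta_pos": [36.4, 50.4, 7.0], "delta_rot": [0, 0, 65.8], "jaw": -1},
    {"delta_pos": [36.4, 50.4, 7.0], "delta_rot": [0, 0, 65.8], "jaw": -1},
    {"delta_pos": [36.4, 50.4, 7.0], "delta_rot": [0, 0, 65.8], "jaw": -1},
    {"delta_pos": [36.4, 50.4, 7.0], "delta_rot": [0, 0, 65.8], "jaw": -1},
    {"delta_pos": [36.4, 50.4, 7.0], "delta_rot": [0, 0, 65.8], "jaw": -1},
    {"delta_pos": [36.4, 50.4, 7.0], "delta_rot": [0, 0, 65.8], "jaw": -1},
    {"delta_pos": [36.4, 50.4, 7.0], "delta_rot": [0, 0, 65.8], "jaw": -1},
    {"delta_pos": [36.4, 50.4, 7.0], "delta_rot": [0, 0, 65.8], "jaw": -1},
    {"delta_pos": [36.4, 50.4, 7.0], "delta_rot": [0, 0, 65.8], "jaw": -1},
    {"delta_pos": [36.4, 50.4, 7.0], "delta_rot": [0, 0, 65.8], "jaw": -1},
    {"delta_pos": [36.4, 50.4, 7.0], "delta_rot": [0, 0, 65.8], "jaw": -1},
    {"delta_pos": [36.4, 50.4, 7.0], "delta_rot": [0, 0, 65.8], "jaw": -1},
    {"delta_pos": [36.4, 50.4, 7.0], "delta_rot": [0, 0, 65.8], "jaw": -1},
    {"delta_pos": [36.4, 50.4, 7.0], "delta_rot": [0, 0, 65.8], "jaw": -1},
  ],
)

```text
clock: 1.77
position: [0.599, -0.0219, 0.284]
tool_rot: [-0.0, 0.708, 0.707, -0.0]
ft_force: [0.0, 1.0, -0.2]
gripper_width: 0.998
grip_force: 0.0
```

Run:
```python
from h import *
s,a=snap('wrist','w1'); _,t=snap('top','t1'); _,b=snap('side','s1')
print(s['clock'],s['position'],s['tool_rot'])
import json; json.dump({k:np.array(v).tolist() for k,v in s.items()},open('w1.json','w'))
m=np.vstack([np.hstack([a,cv2.resize(t,None,fx=.5,fy=.5)[0:0+192].repeat(2,0)[:384]*0+t[:384]])])
cv2.imwrite('pics/w1b.png',cv2.resize(a[:,:,::-1],(800,600),interpolation=cv2.INTER_CUBIC))
c=np.hstack([cv2.resize(t,(400,300),interpolation=cv2.INTER_AREA),cv2.resize(b,(400,300),interpolation=cv2.INTER_AREA)])
cv2.imwrite('pics/ts1.png',c[:,:,::-1])
```

```text
1.7667 [ 0.59895868 -0.02194031  0.28404301] [-2.10732393e-05  7.07659890e-01  7.06553159e-01 -3.36561488e-04]Traceback (most recent call last):
  File "<stdin>", line 5, in <module>
ValueError: operands could not be broadcast together with shapes (384,256,3) (384,512,3)
```

Run:
```python
import cv2,numpy as np
a,t,b=[cv2.imread(f'pics/{n}.png') for n in('w1','t1','s1')]
o=np.zeros((600,800,3),np.uint8)
o[:384,:512]=a; o[384:600,:288]=cv2.resize(t,(288,216),interpolation=cv2.INTER_AREA); o[384:600,288:576]=cv2.resize(b,(288,216),interpolation=cv2.INTER_AREA)
o[:384,512:800]=cv2.resize(t[192:384,150:510],(288,154)).repeat(1,0)[:384].copy() if 0 else 0
o[0:200,512:800]=t[184:384,224:512]
o[200:400,512:800]=b[100:300,224:512]
cv2.imwrite('pics/c1.png',o)
```

```text
(no output)
```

View pics/c1.png

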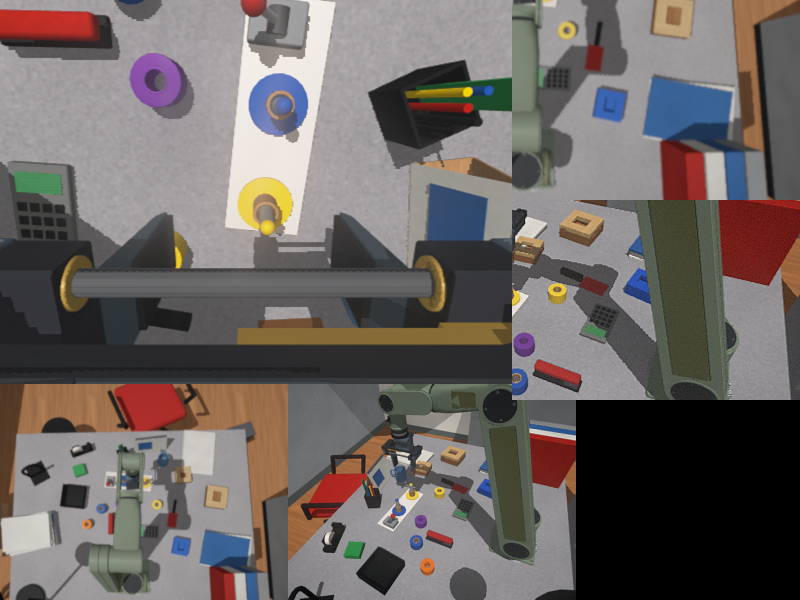

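Wrist view: blue spindle disc at (278,104), yellow at (264,205), purple decoy at (158,80); the fingers cover rows below about 215. Top and side show just one blue and one yellow roll, with none hidden behind the arm. I'll write a cylinder-silhouette fitter.

```bash
cat >> h.py <<'E'
from scipy.optimize import least_squares
import json
np.set_printoptions(precision=4,suppress=True)
HUE={'blue':(104,122,90),'yellow':(21,32,110),'red':(0,6,110)}
def load(f):
    return json.load(open(f+'.json')),cv2.imread('pics/'+f+'.png')[:,:,::-1]
def save(f,n='wrist'):
    s,im=snap(n,f); json.dump({k:np.array(v).tolist() for k,v in s.items()},open(f+'.json','w')); return s,im
def mask(im,col):
    h=cv2.cvtColor(np.ascontiguousarray(im),cv2.COLOR_RGB2HSV); lo,hi,sa=HUE[col]
    return cv2.inRange(h,(lo,sa,40),(hi,255,255))
def cyl(n,p,r,z0,z1,s):
    t=np.linspace(0,2*np.pi,60); c=np.c_[p[0]+r*np.cos(t),p[1]+r*np.sin(t)]
    q=np.array([proj(n,(x,y,z),s) for z in(z0,z1) for x,y in c],np.float32)
    return cv2.convexHull(q)
def blob(im,col,px,rad):
    m=mask(im,col); k=np.zeros_like(m); cv2.circle(k,tuple(int(v) for v in px),int(rad),255,-1)
    cs,_=cv2.findContours(m&k,cv2.RETR_EXTERNAL,cv2.CHAIN_APPROX_NONE)
    return max(cs,key=cv2.contourArea)
def fit(n,s,im,col,p0,r,z0,z1,rad=1.5,maxrow=212):
    c0=proj(n,(*p0,z1),s); rp=abs(proj(n,(p0[0]+r,p0[1],z1),s)-c0).max()
    c=blob(im,col,c0,rp*rad)[:,0].astype(float)
    d=np.hypot(*(c-c0).T); k=(c[:,1]<maxrow if n=='wrist' else c[:,1]>-1)&(d<rp*rad-3)&(c[:,1]>1); c=c[k]
    f=lambda p:[cv2.pointPolygonTest(cyl(n,p,r,z0,z1,s),tuple(q),True) for q in c]
    o=least_squares(f,p0,loss='soft_l1',f_scale=1,diff_step=1e-4); 
    return o.x,np.median(np.abs(f(o.x))),len(c)
E
python3 - <<'E'
from h import *
s,im=load('w1')
b=fit('wrist',s,im,'blue',(.632,.038),.04,.01,.016); print(b)
y=fit('wrist',s,im,'yellow',(.615,-.095),.04,.01,.016); print(y)
print(np.linalg.norm(b[0]-y[0]))
t=cv2.imread('pics/top0.png')[:,:,::-1]; q=cv2.imread('pics/side0.png')[:,:,::-1]
for n,i in(('top',t),('side',q)):
  print(n,fit(n,None,i,'blue',(.632,.038),.04,.01,.016),fit(n,None,i,'yellow',(.615,-.095),.04,.01,.016),fit(n,None,i,'blue',(.447,.2),.032,0,.04),fit(n,None,i,'yellow',(.464,-.165),.032,0,.04))
E
```

```text
(array([0.6323, 0.0509]), np.float64(1.6419580596012697), 262)
(array([ 0.6158, -0.0903]), np.float64(0.3281385283054935), 90)
0.1422320471681202
top (array([0.6314, 0.0519]), np.float64(1.5642339981683335), 50) (array([ 0.6171, -0.0883]), np.float64(1.3301600516429657), 52) (array([0.4467, 0.2051]), np.float64(0.9659945102183265), 46) (array([ 0.4656, -0.1642]), np.float64(0.780261445191023), 46)
side (array([0.6372, 0.049 ]), np.float64(1.9909827257014676), 64) (array([ 0.6188, -0.093 ]), np.float64(1.0531686616190723), 68) (array([0.4446, 0.2057]), np.float64(0.4427258088617098), 40) (array([ 0.4638, -0.1614]), np.float64(0.4610738960005788), 32)
```

Top, side and wrist agree: blue spindle (0.632,0.051), yellow spindle (0.616,−0.090), 141 mm apart. Next I'll pick the core off the blue spindle.

Request:
arm_command(
  plan=[
    {"delta_pos": [3.2, 7.1, 0], "delta_rot": [0, 0, 0], "jaw": -1},
    {"delta_pos": [3.2, 7.1, 0], "delta_rot": [0, 0, 0], "jaw": -1},
    {"delta_pos": [3.2, 7.1, 0], "delta_rot": [0, 0, 0], "jaw": -1},
    {"delta_pos": [3.2, 7.1, -4], "delta_rot": [0, 0, 0], "jaw": -1},
    {"delta_pos": [3.2, 7.1, -8], "delta_rot": [0, 0, 0], "jaw": -1},
    {"delta_pos": [3.2, 7.1, -12], "delta_rot": [0, 0, 0], "jaw": -1},
    {"delta_pos": [3.2, 7.1, -16], "delta_rot": [0, 0, 0], "jaw": -1},
    {"delta_pos": [3.2, 7.1, -19], "delta_rot": [0, 0, 0], "jaw": -1},
    {"delta_pos": [3.2, 7.1, -21], "delta_rot": [0, 0, 0], "jaw": -1},
    {"delta_pos": [3.2, 7.1, -23], "delta_rot": [0, 0, 0], "jaw": -1},
    {"delta_pos": [3.2, 7.1, -24.4], "delta_rot": [0, 0, 0], "jaw": -1},
    {"delta_pos": [3.2, 7.1, -24.4], "delta_rot": [0, 0, 0], "jaw": -1},
    {"delta_pos": [3.2, 7.1, -24.4], "delta_rot": [0, 0, 0], "jaw": 1},
    {"delta_pos": [3.2, 7.1, -24.4], "delta_rot": [0, 0, 0], "jaw": 1},
    {"delta_pos": [3.2, 7.1, -24.4], "delta_rot": [0, 0, 0], "jaw": 1},
    {"delta_pos": [3.2, 7.1, -24.4], "delta_rot": [0, 0, 0], "jaw": 1},
    {"delta_pos": [3.2, 7.1, -24.4], "delta_rot": [0, 0, 0], "jaw": 1},
    {"delta_pos": [3.2, 7.1, -24.4], "delta_rot": [0, 0, 0], "jaw": 1},
    {"delta_pos": [3.2, 7.1, -24.4], "delta_rot": [0, 0, 0], "jaw": 1},
    {"delta_pos": [3.2, 7.1, -24.4], "delta_rot": [0, 0, 0], "jaw": 1},
  ],
)

```text
clock: 3.58
position: [0.6319, 0.0507, 0.0401]
tool_rot: [0.0, 0.707, 0.707, 0.0]
ft_force: [0.8, 1.9, -0.2]
gripper_width: 0.446
grip_force: 0.0
```

Request:
arm_command(
  plan=[
    {"delta_pos": [0, 0, 0], "delta_rot": [0, 0, 0], "jaw": 1},
    {"delta_pos": [0, 0, 0], "delta_rot": [0, 0, 0], "jaw": 1},
    {"delta_pos": [0, 0, 0], "delta_rot": [0, 0, 0], "jaw": 1},
    {"delta_pos": [0, 0, 0], "delta_rot": [0, 0, 0], "jaw": 1},
    {"delta_pos": [0, 0, 0], "delta_rot": [0, 0, 0], "jaw": 1},
    {"delta_pos": [0, 0, 1], "delta_rot": [0, 0, 0], "jaw": 1},
    {"delta_pos": [0, 0, 3], "delta_rot": [0, 0, 0], "jaw": 1},
    {"delta_pos": [0, 0, 6], "delta_rot": [0, 0, 0], "jaw": 1},
    {"delta_pos": [0, 0, 9], "delta_rot": [0, 0, 0], "jaw": 1},
    {"delta_pos": [0, 0, 12], "delta_rot": [0, 0, 0], "jaw": 1},
    {"delta_pos": [0, 0, 15], "delta_rot": [0, 0, 0], "jaw": 1},
    {"delta_pos": [0, 0, 15], "delta_rot": [0, 0, 0], "jaw": 1},
    {"delta_pos": [0, 0, 15], "delta_rot": [0, 0, 0], "jaw": 1},
  ],
)

```text
clock: 4.67
position: [0.633, 0.0507, 0.1929]
tool_rot: [0.002, 0.707, 0.707, 0.002]
ft_force: [-1.7, -0.0, -0.3]
gripper_width: 0.374
grip_force: 30.0
```

The core is held (opening about 34 mm). Next, over to the tray.

Request:
arm_command(
  plan=[
    {"delta_pos": [-10.2, 36.2, 1], "delta_rot": [0, 0, 0], "jaw": 1},
    {"delta_pos": [-10.2, 36.2, 1], "delta_rot": [0, 0, 0], "jaw": 1},
    {"delta_pos": [-10.2, 36.2, 1], "delta_rot": [0, 0, 0], "jaw": 1},
    {"delta_pos": [-10.2, 36.2, 1], "delta_rot": [0, 0, 0], "jaw": 1},
    {"delta_pos": [-10.2, 36.2, 1], "delta_rot": [0, 0, 0], "jaw": 1},
    {"delta_pos": [-10.2, 36.2, 1], "delta_rot": [0, 0, 0], "jaw": 1},
    {"delta_pos": [-10.2, 36.2, 1], "delta_rot": [0, 0, 0], "jaw": 1},
    {"delta_pos": [-10.2, 36.2, 1], "delta_rot": [0, 0, 0], "jaw": 1},
    {"delta_pos": [-10.2, 36.2, 1], "delta_rot": [0, 0, 0], "jaw": 1},
    {"delta_pos": [-10.2, 36.2, 1], "delta_rot": [0, 0, 0], "jaw": 1},
    {"delta_pos": [-10.2, 36.2, 1], "delta_rot": [0, 0, 0], "jaw": 1},
  ],
)

```text
clock: 5.58
position: [0.5282, 0.4144, 0.198]
tool_rot: [-0.0, 0.706, 0.709, -0.002]
ft_force: [0.5, -0.9, -0.7]
gripper_width: 0.381
grip_force: 30.0
```

Run:
```python
from h import *
s,a=save('w2'); print(s['clock'],s['position'])
q=cv2.imread('pics/top0.png')
m=(q.max(2)<60).astype(np.uint8); 
n,l,st,c=cv2.connectedComponentsWithStats(m[170:230,100:165]); i=1+st[1:,4].argmax(); print(st[i],c[i]+[100,170],onz('top',c[i]+[100,170],.03))
o=cv2.imread('pics/w2.png'); 
for p in [(.53,.385,.05)]: cv2.circle(o,tuple(int(v) for v in proj('wrist',p,s)),3,(0,255,0),-1)
cv2.imwrite('pics/w2m.png',o)
```

```text
5.5833 [0.5282 0.4144 0.198 ]
[   7    9   48   42 1665] [130.7297 199.1766] [0.5328 0.3867 0.03  ]
```

View pics/w2m.png

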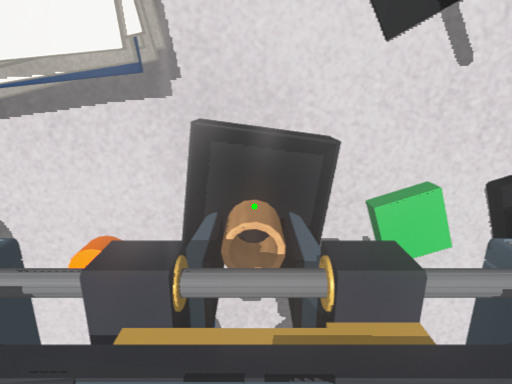

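The core hangs between the fingers at (254,235) and the tray lies beneath it. I'll lower and release it, then go back up.

Request:
arm_command(
  plan=[
    {"delta_pos": [0, 0, -4], "delta_rot": [0, 0, 0], "jaw": 1},
    {"delta_pos": [0, 0, -8], "delta_rot": [0, 0, 0], "jaw": 1},
    {"delta_pos": [0, 0, -12], "delta_rot": [0, 0, 0], "jaw": 1},
    {"delta_pos": [0, 0, -14.5], "delta_rot": [0, 0, 0], "jaw": 1},
    {"delta_pos": [0, 0, -16.4], "delta_rot": [0, 0, 0], "jaw": 1},
    {"delta_pos": [0, 0, -16.4], "delta_rot": [0, 0, 0], "jaw": 1},
    {"delta_pos": [0, 0, -16.4], "delta_rot": [0, 0, 0], "jaw": -0.1},
    {"delta_pos": [0, 0, -16.4], "delta_rot": [0, 0, 0], "jaw": -0.1},
    {"delta_pos": [0, 0, -16.4], "delta_rot": [0, 0, 0], "jaw": -0.1},
    {"delta_pos": [0, 0, -16.4], "delta_rot": [0, 0, 0], "jaw": -0.1},
    {"delta_pos": [0, 0, -16.4], "delta_rot": [0, 0, 0], "jaw": -0.1},
    {"delta_pos": [0, 0, -14], "delta_rot": [0, 0, 0], "jaw": -0.1},
    {"delta_pos": [0, 0, -10], "delta_rot": [0, 0, 0], "jaw": -0.1},
    {"delta_pos": [0, 0, -6], "delta_rot": [0, 0, 0], "jaw": -0.1},
    {"delta_pos": [0, 0, -2], "delta_rot": [0, 0, 0], "jaw": -0.1},
    {"delta_pos": [1, -4, 2], "delta_rot": [0, 0, 0], "jaw": -1},
    {"delta_pos": [2, -8, 4], "delta_rot": [0, 0, 0], "jaw": -1},
    {"delta_pos": [2.5, -12, 4], "delta_rot": [0, 0, 0], "jaw": -1},
    {"delta_pos": [3, -16, 4], "delta_rot": [0, 0, 0], "jaw": -1},
    {"delta_pos": [4, -20, 4], "delta_rot": [0, 0, 0], "jaw": -1},
  ],
)

```text
clock: 7.3
position: [0.5669, 0.225, 0.242]
tool_rot: [0.001, 0.707, 0.708, 0.002]
ft_force: [0.5, -0.4, -0.8]
gripper_width: 0.883
grip_force: 0.0
```

Request:
arm_command(
  plan=[
    {"delta_pos": [4.6, -30.3, 0], "delta_rot": [0, 0, 0], "jaw": -1},
    {"delta_pos": [4.6, -30.3, 0], "delta_rot": [0, 0, 0], "jaw": -1},
    {"delta_pos": [4.6, -30.3, 0], "delta_rot": [0, 0, 0], "jaw": -1},
    {"delta_pos": [4.6, -30.3, 0], "delta_rot": [0, 0, 0], "jaw": -1},
    {"delta_pos": [4.6, -30.3, 0], "delta_rot": [0, 0, 0], "jaw": -1},
    {"delta_pos": [4.6, -30.3, 0], "delta_rot": [0, 0, 0], "jaw": -1},
    {"delta_pos": [4.6, -30.3, 0], "delta_rot": [0, 0, 0], "jaw": -1},
    {"delta_pos": [4.6, -30.3, 0], "delta_rot": [0, 0, 0], "jaw": -1},
    {"delta_pos": [4.6, -30.3, 0], "delta_rot": [0, 0, 0], "jaw": -1},
    {"delta_pos": [4.6, -30.3, 0], "delta_rot": [0, 0, 0], "jaw": -1},
    {"delta_pos": [4.6, -30.3, -4], "delta_rot": [0, 0, 0], "jaw": -1},
    {"delta_pos": [4.6, -30.3, -8], "delta_rot": [0, 0, 0], "jaw": -1},
    {"delta_pos": [4.6, -30.3, -12], "delta_rot": [0, 0, 0], "jaw": -1},
    {"delta_pos": [4.6, -30.3, -16], "delta_rot": [0, 0, 0], "jaw": -1},
    {"delta_pos": [4.6, -30.3, -18.5], "delta_rot": [0, 0, 0], "jaw": -1},
    {"delta_pos": [4.6, -30.3, -20], "delta_rot": [0, 0, 0], "jaw": -1},
    {"delta_pos": [4.6, -30.3, -20], "delta_rot": [0, 0, 0], "jaw": -1},
    {"delta_pos": [4.6, -30.3, -20], "delta_rot": [0, 0, 0], "jaw": 1},
    {"delta_pos": [4.6, -30.3, -20], "delta_rot": [0, 0, 0], "jaw": 1},
    {"delta_pos": [4.6, -30.3, -20], "delta_rot": [0, 0, 0], "jaw": 1},
  ],
)

```text
clock: 8.97
position: [0.6143, -0.0761, 0.0418]
tool_rot: [0.001, 0.707, 0.708, 0.001]
ft_force: [0.7, 1.0, -0.1]
gripper_width: 0.817
grip_force: 0.0
```

Request:
arm_command(
  plan=[
    {"delta_pos": [0, 0, 0], "delta_rot": [0, 0, 0], "jaw": 1},
    {"delta_pos": [0, 0, 0], "delta_rot": [0, 0, 0], "jaw": 1},
    {"delta_pos": [0, 0, 0], "delta_rot": [0, 0, 0], "jaw": 1},
    {"delta_pos": [0, 0, 0], "delta_rot": [0, 0, 0], "jaw": 1},
    {"delta_pos": [0, 0, 0], "delta_rot": [0, 0, 0], "jaw": 1},
    {"delta_pos": [0, 0, 0], "delta_rot": [0, 0, 0], "jaw": 1},
    {"delta_pos": [0, 0, 0], "delta_rot": [0, 0, 0], "jaw": 1},
    {"delta_pos": [0, 0, 0], "delta_rot": [0, 0, 0], "jaw": 1},
    {"delta_pos": [0, 0, 0], "delta_rot": [0, 0, 0], "jaw": 1},
    {"delta_pos": [0, 0, 0], "delta_rot": [0, 0, 0], "jaw": 1},
    {"delta_pos": [0, 0, 1], "delta_rot": [0, 0, 0], "jaw": 1},
    {"delta_pos": [0, 0, 4], "delta_rot": [0, 0, 0], "jaw": 1},
    {"delta_pos": [0, 0, 8], "delta_rot": [0, 0, 0], "jaw": 1},
    {"delta_pos": [0, 0, 12], "delta_rot": [0, 0, 0], "jaw": 1},
    {"delta_pos": [0, 0, 15], "delta_rot": [0, 0, 0], "jaw": 1},
    {"delta_pos": [0, 0, 17], "delta_rot": [0, 0, 0], "jaw": 1},
    {"delta_pos": [0, 0, 17], "delta_rot": [0, 0, 0], "jaw": 1},
  ],
)

```text
clock: 10.38
position: [0.6154, -0.0769, 0.2161]
tool_rot: [0.004, 0.707, 0.707, 0.003]
ft_force: [0.9, 0.2, 0.5]
gripper_width: 0.376
grip_force: 30.0
```

Gripped, but the core sits 13 mm off along the pads; the last call began from a pose that hadn't been fully reached. I'll allow for that and take it to the tray.

Request:
arm_command(
  plan=[
    {"delta_pos": [-8.6, 43.5, 0], "delta_rot": [0, 0, 0], "jaw": 1},
    {"delta_pos": [-8.6, 43.5, 0], "delta_rot": [0, 0, 0], "jaw": 1},
    {"delta_pos": [-8.6, 43.5, 0], "delta_rot": [0, 0, 0], "jaw": 1},
    {"delta_pos": [-8.6, 43.5, 0], "delta_rot": [0, 0, 0], "jaw": 1},
    {"delta_pos": [-8.6, 43.5, 0], "delta_rot": [0, 0, 0], "jaw": 1},
    {"delta_pos": [-8.6, 43.5, 0], "delta_rot": [0, 0, 0], "jaw": 1},
    {"delta_pos": [-8.6, 43.5, 0], "delta_rot": [0, 0, 0], "jaw": 1},
    {"delta_pos": [-8.6, 43.5, 0], "delta_rot": [0, 0, 0], "jaw": 1},
    {"delta_pos": [-8.6, 43.5, 0], "delta_rot": [0, 0, 0], "jaw": 1},
    {"delta_pos": [-8.6, 43.5, 0], "delta_rot": [0, 0, 0], "jaw": 1},
    {"delta_pos": [-8.6, 43.5, 0], "delta_rot": [0, 0, 0], "jaw": 1},
    {"delta_pos": [-8.6, 43.5, 0], "delta_rot": [0, 0, 0], "jaw": 1},
    {"delta_pos": [-8.6, 43.5, 0], "delta_rot": [0, 0, 0], "jaw": 1},
    {"delta_pos": [-8.6, 43.5, 0], "delta_rot": [0, 0, 0], "jaw": 1},
    {"delta_pos": [-8.6, 43.5, 0], "delta_rot": [0, 0, 0], "jaw": 1},
  ],
)

```text
clock: 11.63
position: [0.527, 0.3569, 0.2094]
tool_rot: [0.0, 0.707, 0.707, -0.001]
ft_force: [-0.3, -0.4, 0.4]
gripper_width: 0.378
grip_force: 30.0
```

Request:
arm_command(
  plan=[
    {"delta_pos": [0, 0, -4], "delta_rot": [0, 0, 0], "jaw": 1},
    {"delta_pos": [0, 0, -8], "delta_rot": [0, 0, 0], "jaw": 1},
    {"delta_pos": [0, 0, -12], "delta_rot": [0, 0, 0], "jaw": 1},
    {"delta_pos": [0, 0, -15], "delta_rot": [0, 0, 0], "jaw": 1},
    {"delta_pos": [0, 0, -17], "delta_rot": [0, 0, 0], "jaw": 1},
    {"delta_pos": [0, 0, -17], "delta_rot": [0, 0, 0], "jaw": 1},
    {"delta_pos": [0, 0, -17], "delta_rot": [0, 0, 0], "jaw": -0.1},
    {"delta_pos": [0, 0, -17], "delta_rot": [0, 0, 0], "jaw": -0.1},
    {"delta_pos": [0, 0, -17], "delta_rot": [0, 0, 0], "jaw": -0.1},
    {"delta_pos": [0, 0, -17], "delta_rot": [0, 0, 0], "jaw": -0.1},
    {"delta_pos": [0, 0, -17], "delta_rot": [0, 0, 0], "jaw": -0.1},
    {"delta_pos": [0, 0, -14], "delta_rot": [0, 0, 0], "jaw": -0.1},
    {"delta_pos": [0, 0, -10], "delta_rot": [0, 0, 0], "jaw": -0.1},
    {"delta_pos": [0, 0, -6], "delta_rot": [0, 0, 0], "jaw": -0.1},
    {"delta_pos": [0, 0, -2], "delta_rot": [0, 0, 0], "jaw": -0.1},
    {"delta_pos": [0, 0, 0], "delta_rot": [0, 0, 0], "jaw": -1},
    {"delta_pos": [0, 0, 0], "delta_rot": [0, 0, 0], "jaw": -1},
  ],
)

```text
clock: 13.05
position: [0.5294, 0.3601, 0.2173]
tool_rot: [0.001, 0.707, 0.707, 0.007]
ft_force: [0.6, -0.3, 0.2]
gripper_width: 0.665
grip_force: 0.0
```

Request:
arm_command(
  plan=[
    {"delta_pos": [-8.3, -23.3, -1], "delta_rot": [0, 0, 0], "jaw": -1},
    {"delta_pos": [-8.3, -23.3, -1], "delta_rot": [0, 0, 0], "jaw": -1},
    {"delta_pos": [-8.3, -23.3, -1], "delta_rot": [0, 0, 0], "jaw": -1},
    {"delta_pos": [-8.3, -23.3, -1], "delta_rot": [0, 0, 0], "jaw": -1},
    {"delta_pos": [-8.3, -23.3, -1], "delta_rot": [0, 0, 0], "jaw": -1},
    {"delta_pos": [-8.3, -23.3, -1], "delta_rot": [0, 0, 0], "jaw": -1},
    {"delta_pos": [-8.3, -23.3, -1], "delta_rot": [0, 0, 0], "jaw": -1},
    {"delta_pos": [-8.3, -23.3, -1], "delta_rot": [0, 0, 0], "jaw": -1},
    {"delta_pos": [-8.3, -23.3, -1], "delta_rot": [0, 0, 0], "jaw": -1},
    {"delta_pos": [-8.3, -23.3, -1], "delta_rot": [0, 0, 0], "jaw": -1},
    {"delta_pos": [-8.3, -23.3, -1], "delta_rot": [0, 0, 0], "jaw": -1},
  ],
)

```text
clock: 13.97
position: [0.4444, 0.1264, 0.1996]
tool_rot: [-0.0, 0.706, 0.708, 0.0]
ft_force: [-0.3, -0.1, -0.1]
gripper_width: 1.003
grip_force: 0.0
```

Run:
```python
from h import *
s,a=save('w3'); print(s['clock'],s['position'],s['tool_rot'])
_,t=snap('top','t3')
print(fit('wrist',s,a,'blue',(.446,.205),.032,0,.04))
print(fit('top',None,t,'yellow',(.464,-.163),.032,0,.04))
o=cv2.imread('pics/w3.png'); p=fit('wrist',s,a,'blue',(.446,.205),.032,0,.04)[0]
cv2.polylines(o,[cyl('wrist',p,.032,0,.04,s).astype(int)],True,(0,255,0),1)
c=np.hstack([o[:300],cv2.resize(t[130:280,90:220,::-1],(260,300),interpolation=cv2.INTER_CUBIC)]); cv2.imwrite('pics/w3m.png',c)
```

```text
13.9667 [0.4444 0.1264 0.1996] [-0.0001  0.7064  0.7078  0.0001]
(array([0.4454, 0.2047]), np.float64(1.0964358197010526), 180)
(array([ 0.4647, -0.1616]), np.float64(0.8200938584900608), 45)
```

View pics/w3m.png

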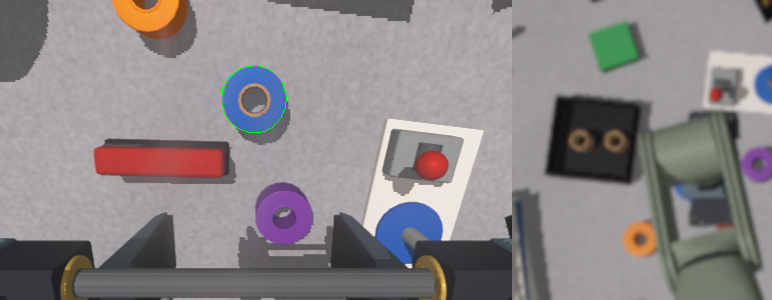

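Both cores lie in the tray (right panel), and the fitted outline hugs the blue roll at (254,99), so it is at (0.445,0.205). I'll grasp it.

Request:
arm_command(
  plan=[
    {"delta_pos": [0, 7.8, 0], "delta_rot": [0, 0, 0], "jaw": -1},
    {"delta_pos": [0, 7.8, 0], "delta_rot": [0, 0, 0], "jaw": -1},
    {"delta_pos": [0, 7.8, -4], "delta_rot": [0, 0, 0], "jaw": -1},
    {"delta_pos": [0, 7.8, -8], "delta_rot": [0, 0, 0], "jaw": -1},
    {"delta_pos": [0, 7.8, -12], "delta_rot": [0, 0, 0], "jaw": -1},
    {"delta_pos": [0, 7.8, -15], "delta_rot": [0, 0, 0], "jaw": -1},
    {"delta_pos": [0, 7.8, -17], "delta_rot": [0, 0, 0], "jaw": -1},
    {"delta_pos": [0, 7.8, -17.9], "delta_rot": [0, 0, 0], "jaw": -1},
    {"delta_pos": [0, 7.8, -17.9], "delta_rot": [0, 0, 0], "jaw": -1},
    {"delta_pos": [0, 7.8, -17.9], "delta_rot": [0, 0, 0], "jaw": -1},
    {"delta_pos": [0, 7.8, -17.9], "delta_rot": [0, 0, 0], "jaw": -1},
  ],
)

```text
clock: 14.98
position: [0.4452, 0.204, 0.0221]
tool_rot: [0.001, 0.707, 0.707, 0.001]
ft_force: [-0.5, -0.2, -0.1]
gripper_width: 0.997
grip_force: 0.0
```

Request:
arm_command(
  plan=[
    {"delta_pos": [0, 0, 0], "delta_rot": [0, 0, 0], "jaw": 1},
    {"delta_pos": [0, 0, 0], "delta_rot": [0, 0, 0], "jaw": 1},
    {"delta_pos": [0, 0, 0], "delta_rot": [0, 0, 0], "jaw": 1},
    {"delta_pos": [0, 0, 0], "delta_rot": [0, 0, 0], "jaw": 1},
    {"delta_pos": [0, 0, 0], "delta_rot": [0, 0, 0], "jaw": 1},
    {"delta_pos": [0, 0, 0], "delta_rot": [0, 0, 0], "jaw": 1},
    {"delta_pos": [0, 0, 0], "delta_rot": [0, 0, 0], "jaw": 1},
    {"delta_pos": [0, 0, 0], "delta_rot": [0, 0, 0], "jaw": 1},
  ],
)

```text
clock: 15.65
position: [0.4444, 0.2035, 0.0213]
tool_rot: [0.0, 0.707, 0.707, 0.001]
ft_force: [-0.3, 0.2, 6.0]
gripper_width: 0.697
grip_force: 30.0
```

Blue roll gripped (63 mm). I'll lift it and go to a viewing spot just short of the blue spindle.

Request:
arm_command(
  plan=[
    {"delta_pos": [0, 0, 4], "delta_rot": [0, 0, 0], "jaw": 1},
    {"delta_pos": [0, 0, 8], "delta_rot": [0, 0, 0], "jaw": 1},
    {"delta_pos": [0, 0, 12], "delta_rot": [0, 0, 0], "jaw": 1},
    {"delta_pos": [2, -3, 15], "delta_rot": [0, 0, 0], "jaw": 1},
    {"delta_pos": [18.8, -23.8, 18], "delta_rot": [0, 0, 0], "jaw": 1},
    {"delta_pos": [18.8, -23.8, 18], "delta_rot": [0, 0, 0], "jaw": 1},
    {"delta_pos": [18.8, -23.8, 18], "delta_rot": [0, 0, 0], "jaw": 1},
    {"delta_pos": [18.8, -23.8, 18], "delta_rot": [0, 0, 0], "jaw": 1},
    {"delta_pos": [18.8, -23.8, 18], "delta_rot": [0, 0, 0], "jaw": 1},
    {"delta_pos": [18.8, -23.8, 18], "delta_rot": [0, 0, 0], "jaw": 1},
    {"delta_pos": [18.8, -23.8, 18], "delta_rot": [0, 0, 0], "jaw": 1},
    {"delta_pos": [18.8, -23.8, 18], "delta_rot": [0, 0, 0], "jaw": 1},
    {"delta_pos": [18.8, -23.8, 18], "delta_rot": [0, 0, 0], "jaw": 1},
    {"delta_pos": [18.8, -23.8, 18], "delta_rot": [0, 0, 0], "jaw": 1},
    {"delta_pos": [18.8, -23.8, 18], "delta_rot": [0, 0, 0], "jaw": 1},
    {"delta_pos": [18.8, -23.8, 18], "delta_rot": [0, 0, 0], "jaw": 1},
  ],
)

```text
clock: 16.98
position: [0.631, -0.0334, 0.2007]
tool_rot: [-0.0, 0.706, 0.708, -0.0]
ft_force: [0.3, 0.1, -1.4]
gripper_width: 0.697
grip_force: 30.0
```

Run:
```python
from h import *
s,a=save('w4'); print(s['clock'],s['position'],s['tool_rot'],s['gripper_width'])
p,e,n=fit('wrist',s,a,'blue',(.632,.051),.04,.01,.016,rad=1.3); print(p,e,n)
zc=s['position'][2]-.0213
q=fit('wrist',s,a,'blue',s['position'][:2],.032,zc,zc+.04,rad=1.2,maxrow=265); print('held',q)
o=cv2.imread('pics/w4.png')
cv2.polylines(o,[cyl('wrist',p,.04,.01,.016,s).astype(int)],True,(0,255,0),1)
for z in(.016,.1105): cv2.circle(o,tuple(proj('wrist',(*p,z),s).astype(int)),2,(0,0,255),-1)
cv2.polylines(o,[cyl('wrist',p,.0095,.016,.101,s).astype(int)],True,(0,0,255),1)
cv2.polylines(o,[cyl('wrist',q[0],.032,zc,zc+.04,s).astype(int)],True,(0,255,0),1)
cv2.imwrite('pics/w4m.png',cv2.resize(o[20:300,130:400],(771,800))[:600] if 0 else cv2.resize(o[:290,110:410],None,fx=2,fy=2))
```

```text
16.9833 [ 0.631  -0.0334  0.2007] [-0.0004  0.7064  0.7078 -0.0002] 0.6971456856602176
[0.6309 0.0525] 2.652613715583505 281
held (array([ 0.631 , -0.0437]), np.float64(7.587468420745683), 298)
```

View pics/w4m.png

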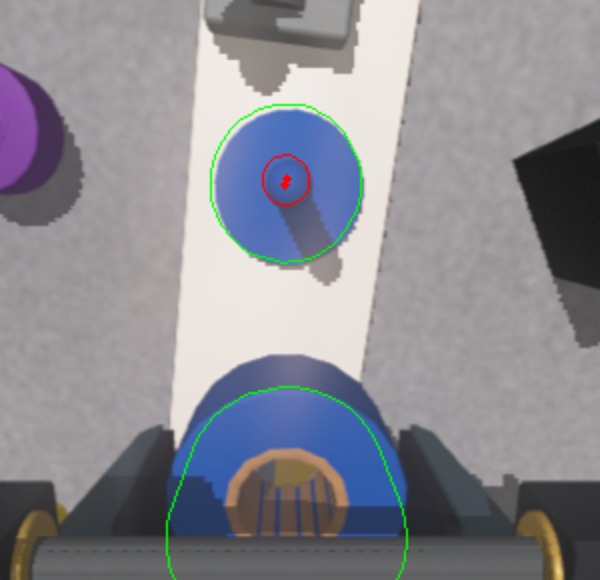

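The disc blob is at (288,186) in the 2x crop, and the model sits slightly up and left of it, pulled by the shadow. The held roll's rim front is at crop row about 387 (top) and 355 (bottom). I'll refine with the hull and check the held roll's offset.

Run:
```python
from h import *
s,a=load('w4')
c=blob(a,'blue',proj('wrist',(.632,.051,.016),s),50); h=cv2.convexHull(c)
print('blob bbox',cv2.boundingRect(c),'ellipse',cv2.fitEllipse(h), 'model bbox',cv2.boundingRect(cyl('wrist',(.632,.051),.04,.01,.016,s)))
H=cv2.approxPolyDP(h,.1,True)[:,0].astype(float)+.0
for fs in(.3,1):
    f=lambda p:[cv2.pointPolygonTest(cyl('wrist',p,.04,.01,.016,s),tuple(q),True) for q in h[:,0].astype(float)]
    o=least_squares(f,(.632,.051),loss='soft_l1',f_scale=fs,diff_step=1e-4); print(o.x,np.round(f(o.x),1))
z=s['position'][2]-.0213
print('front rim top',onz('wrist',(253,193.5),z+.04,s),'bottom',onz('wrist',(253,177.5),z,s))
g=a[:,:,:].astype(int)
print('col254 rows',[tuple(g[r,254]) for r in range(172,200,2)])
# tip: dark edge profile
print([tuple(g[r,235]) for r in range(48,62)],[tuple(g[r,254]) for r in range(126,140)])
```

```text
blob bbox (218, 55, 73, 77) ellipse ((254.22695922851562, 93.19976806640625), (72.805908203125, 77.1612548828125), 0.9435106515884399) model bbox (216, 53, 76, 80)
[0.6329 0.0506] [0.6 1.  1.3 1.2 1.5 1.8 1.8 1.8 1.7 1.7 1.6 1.6 1.7 1.8 1.3 0.8 0.7 0.5
 0.7 0.7 0.6 0.6 0.6 0.5 0.6 0.5 0.6 0.4 0.5 0.5 0.4 0.2 0.2]
[0.6324 0.0507] [0.6 0.9 1.1 0.9 1.2 1.4 1.4 1.3 1.2 1.2 1.2 1.2 1.3 1.4 1.2 0.9 0.8 0.6
 0.9 0.9 0.8 1.  1.  1.  1.  1.  1.1 0.9 1.  0.9 0.8 0.5 0.4]
front rim top [0.6309 0.0001 0.2194] bottom [ 0.6309 -0.0012  0.1794]
col254 rows [(np.int64(235), np.int64(228), np.int64(222)), (np.int64(234), np.int64(227), np.int64(222)), (np.int64(237), np.int64(229), np.int64(223)), (np.int64(117), np.int64(117), np.int64(145)), (np.int64(115), np.int64(114), np.int64(142)), (np.int64(114), np.int64(113), np.int64(143)), (np.int64(112), np.int64(112), np.int64(142)), (np.int64(111), np.int64(111), np.int64(142)), (np.int64(109), np.int64(109), np.int64(141)), (np.int64(107), np.int64(108), np.int64(140)), (np.int64(106), np.int64(108), np.int64(141)), (np.int64(104), np.int64(109), np.
[... 720 characters left out ...]
np.int64(104), np.int64(128), np.int64(192))] [(np.int64(97), np.int64(118), np.int64(183)), (np.int64(98), np.int64(118), np.int64(183)), (np.int64(98), np.int64(118), np.int64(183)), (np.int64(99), np.int64(118), np.int64(183)), (np.int64(100), np.int64(118), np.int64(183)), (np.int64(102), np.int64(119), np.int64(183)), (np.int64(119), np.int64(123), np.int64(150)), (np.int64(145), np.int64(137), np.int64(136)), (np.int64(162), np.int64(152), np.int64(148)), (np.int64(237), np.int64(229), np.int64(224)), (np.int64(238), np.int64(232), np.int64(227)), (np.int64(237), np.int64(231), np.int64(226)), (np.int64(237), np.int64(231), np.int64(226)), (np.int64(237), np.int64(230), np.int64(226))]
```

Spindle (0.6325,0.0507); the roll sits 1.2 mm ahead of the TCP. I'll go over and thread it on.

Request:
arm_command(
  plan=[
    {"delta_pos": [0.15, 4, 0], "delta_rot": [0, 0, 0], "jaw": 1},
    {"delta_pos": [0.15, 8.3, 0], "delta_rot": [0, 0, 0], "jaw": 1},
    {"delta_pos": [0.15, 8.3, 0], "delta_rot": [0, 0, 0], "jaw": 1},
    {"delta_pos": [0.15, 8.3, 0], "delta_rot": [0, 0, 0], "jaw": 1},
    {"delta_pos": [0.15, 8.3, -3], "delta_rot": [0, 0, 0], "jaw": 1},
    {"delta_pos": [0.15, 8.3, -5.5], "delta_rot": [0, 0, 0], "jaw": 1},
    {"delta_pos": [0.15, 8.3, -6.5], "delta_rot": [0, 0, 0], "jaw": 1},
    {"delta_pos": [0.15, 8.3, -7.5], "delta_rot": [0, 0, 0], "jaw": 1},
    {"delta_pos": [0.15, 8.3, -8.5], "delta_rot": [0, 0, 0], "jaw": 1},
    {"delta_pos": [0.15, 8.3, -9.5], "delta_rot": [0, 0, 0], "jaw": 1},
    {"delta_pos": [0.15, 8.3, -9.5], "delta_rot": [0, 0, 0], "jaw": 1},
  ],
)

```text
clock: 17.95
position: [0.6326, 0.048, 0.1042]
tool_rot: [-0.001, 0.707, 0.707, -0.001]
ft_force: [-0.6, 0.5, -2.2]
gripper_width: 0.697
grip_force: 30.0
```

Request:
arm_command(
  plan=[
    {"delta_pos": [0, 0.1, -2], "delta_rot": [0, 0, 0], "jaw": 1},
    {"delta_pos": [0, 0.1, -4], "delta_rot": [0, 0, 0], "jaw": 1},
    {"delta_pos": [0, 0.1, -5.5], "delta_rot": [0, 0, 0], "jaw": 1},
    {"delta_pos": [0, 0.1, -6.4], "delta_rot": [0, 0, 0], "jaw": 1},
    {"delta_pos": [0, 0.1, -6.4], "delta_rot": [0, 0, 0], "jaw": 1},
    {"delta_pos": [0, 0.1, -6.4], "delta_rot": [0, 0, 0], "jaw": 1},
  ],
)

```text
clock: 18.45
position: [0.6339, 0.0493, 0.0423]
tool_rot: [0.0, 0.707, 0.707, 0.0]
ft_force: [0.7, -1.1, -1.9]
gripper_width: 0.695
grip_force: 30.0
```

Request:
arm_command(
  plan=[
    {"delta_pos": [0, 0, 0], "delta_rot": [0, 0, 0], "jaw": -1},
    {"delta_pos": [0, 0, 0], "delta_rot": [0, 0, 0], "jaw": -1},
    {"delta_pos": [0, 0, 0], "delta_rot": [0, 0, 0], "jaw": -1},
    {"delta_pos": [0, 0, 0], "delta_rot": [0, 0, 0], "jaw": -1},
    {"delta_pos": [0, 0, 0], "delta_rot": [0, 0, 0], "jaw": -1},
    {"delta_pos": [0, 0, 3], "delta_rot": [0, 0, 0], "jaw": -1},
    {"delta_pos": [0, 0, 7], "delta_rot": [0, 0, 0], "jaw": -1},
    {"delta_pos": [0, 0, 11], "delta_rot": [0, 0, 0], "jaw": -1},
    {"delta_pos": [0, 0, 15], "delta_rot": [0, 0, 0], "jaw": -1},
    {"delta_pos": [0, 0, 17], "delta_rot": [0, 0, 0], "jaw": -1},
    {"delta_pos": [0, 0, 17], "delta_rot": [0, 0, 0], "jaw": -1},
    {"delta_pos": [0, 0, 17], "delta_rot": [0, 0, 0], "jaw": -1},
  ],
)

```text
clock: 19.45
position: [0.6339, 0.0493, 0.2133]
tool_rot: [0.001, 0.707, 0.707, 0.001]
ft_force: [-0.5, -0.5, 0.0]
gripper_width: 0.999
grip_force: 0.0
```

Request:
arm_command(
  plan=[
    {"delta_pos": [-17, -29.2, -1.3], "delta_rot": [0, 0, 0], "jaw": -1},
    {"delta_pos": [-17, -29.2, -1.3], "delta_rot": [0, 0, 0], "jaw": -1},
    {"delta_pos": [-17, -29.2, -1.3], "delta_rot": [0, 0, 0], "jaw": -1},
    {"delta_pos": [-17, -29.2, -1.3], "delta_rot": [0, 0, 0], "jaw": -1},
    {"delta_pos": [-17, -29.2, -1.3], "delta_rot": [0, 0, 0], "jaw": -1},
    {"delta_pos": [-17, -29.2, -1.3], "delta_rot": [0, 0, 0], "jaw": -1},
    {"delta_pos": [-17, -29.2, -1.3], "delta_rot": [0, 0, 0], "jaw": -1},
    {"delta_pos": [-17, -29.2, -1.3], "delta_rot": [0, 0, 0], "jaw": -1},
    {"delta_pos": [-17, -29.2, -1.3], "delta_rot": [0, 0, 0], "jaw": -1},
    {"delta_pos": [-17, -29.2, -1.3], "delta_rot": [0, 0, 0], "jaw": -1},
    {"delta_pos": [-17, -29.2, -1.3], "delta_rot": [0, 0, 0], "jaw": -1},
    {"delta_pos": [-17, -29.2, -1.3], "delta_rot": [0, 0, 0], "jaw": -1},
    {"delta_pos": [-17, -29.2, -1.3], "delta_rot": [0, 0, 0], "jaw": -1},
  ],
)

```text
clock: 20.53
position: [0.4641, -0.2413, 0.1983]
tool_rot: [-0.0, 0.706, 0.708, 0.0]
ft_force: [-0.7, 0.2, -0.1]
gripper_width: 1.001
grip_force: 0.0
```

Run:
```python
from h import *
s,a=save('w5'); _,b=snap('side','s5'); _,t=snap('top','t5'); print(s['clock'],s['position'],s['tool_rot'])
p,e,n=fit('wrist',s,a,'yellow',(.464,-.163),.032,0,.04); print(p,e,n)
o=a[:,:,::-1].copy(); cv2.polylines(o,[cyl('wrist',p,.032,0,.04,s).astype(int)],True,(0,255,0),1)
c=np.hstack([o[:300],cv2.resize(b[170:270,140:240,::-1],(280,300),interpolation=cv2.INTER_CUBIC)]); cv2.imwrite('pics/w5m.png',c)
```

```text
20.5333 [ 0.4641 -0.2413  0.1983] [-0.0005  0.7062  0.708   0.0001]
[ 0.464  -0.1624] 1.0198834838317428 182
```

View pics/w5m.png

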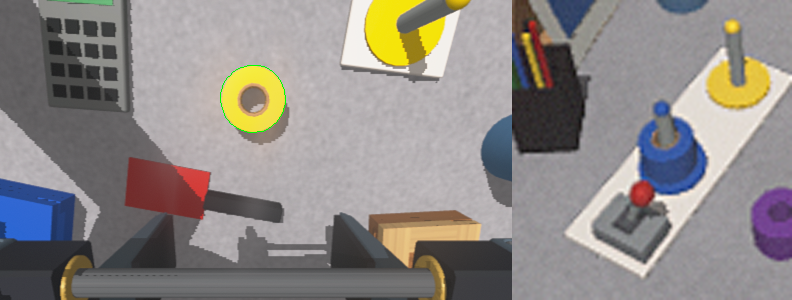

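The blue roll is home on its disc (right panel). The yellow roll fits well at (0.464,−0.162), pixel (253,99), so I'll grasp it.

Request:
arm_command(
  plan=[
    {"delta_pos": [0, 7.9, 0], "delta_rot": [0, 0, 0], "jaw": -1},
    {"delta_pos": [0, 7.9, 0], "delta_rot": [0, 0, 0], "jaw": -1},
    {"delta_pos": [0, 7.9, -4], "delta_rot": [0, 0, 0], "jaw": -1},
    {"delta_pos": [0, 7.9, -8], "delta_rot": [0, 0, 0], "jaw": -1},
    {"delta_pos": [0, 7.9, -12], "delta_rot": [0, 0, 0], "jaw": -1},
    {"delta_pos": [0, 7.9, -15], "delta_rot": [0, 0, 0], "jaw": -1},
    {"delta_pos": [0, 7.9, -17], "delta_rot": [0, 0, 0], "jaw": -1},
    {"delta_pos": [0, 7.9, -17.7], "delta_rot": [0, 0, 0], "jaw": -1},
    {"delta_pos": [0, 7.9, -17.7], "delta_rot": [0, 0, 0], "jaw": -1},
    {"delta_pos": [0, 7.9, -17.7], "delta_rot": [0, 0, 0], "jaw": -1},
    {"delta_pos": [0, 7.9, -17.7], "delta_rot": [0, 0, 0], "jaw": 1},
    {"delta_pos": [0, 7.9, -17.7], "delta_rot": [0, 0, 0], "jaw": 1},
    {"delta_pos": [0, 7.9, -17.7], "delta_rot": [0, 0, 0], "jaw": 1},
    {"delta_pos": [0, 7.9, -17.7], "delta_rot": [0, 0, 0], "jaw": 1},
    {"delta_pos": [0, 7.9, -17.7], "delta_rot": [0, 0, 0], "jaw": 1},
    {"delta_pos": [0, 7.9, -17.7], "delta_rot": [0, 0, 0], "jaw": 1},
    {"delta_pos": [0, 7.9, -17.7], "delta_rot": [0, 0, 0], "jaw": 1},
    {"delta_pos": [0, 7.9, -17.7], "delta_rot": [0, 0, 0], "jaw": 1},
  ],
)

```text
clock: 22.18
position: [0.4638, -0.1639, 0.0225]
tool_rot: [0.001, 0.707, 0.707, 0.0]
ft_force: [-0.8, 0.4, 6.1]
gripper_width: 0.68
grip_force: 30.0
```

Request:
arm_command(
  plan=[
    {"delta_pos": [0, 0, 4], "delta_rot": [0, 0, 0], "jaw": 1},
    {"delta_pos": [0, 0, 8], "delta_rot": [0, 0, 0], "jaw": 1},
    {"delta_pos": [0, 0, 12], "delta_rot": [0, 0, 0], "jaw": 1},
    {"delta_pos": [2, 0, 15.5], "delta_rot": [0, 0, 0], "jaw": 1},
    {"delta_pos": [15.2, -1, 17.8], "delta_rot": [0, 0, 0], "jaw": 1},
    {"delta_pos": [15.2, -1, 17.8], "delta_rot": [0, 0, 0], "jaw": 1},
    {"delta_pos": [15.2, -1, 17.8], "delta_rot": [0, 0, 0], "jaw": 1},
    {"delta_pos": [15.2, -1, 17.8], "delta_rot": [0, 0, 0], "jaw": 1},
    {"delta_pos": [15.2, -1, 17.8], "delta_rot": [0, 0, 0], "jaw": 1},
    {"delta_pos": [15.2, -1, 17.8], "delta_rot": [0, 0, 0], "jaw": 1},
    {"delta_pos": [15.2, -1, 17.8], "delta_rot": [0, 0, 0], "jaw": 1},
    {"delta_pos": [15.2, -1, 17.8], "delta_rot": [0, 0, 0], "jaw": 1},
    {"delta_pos": [15.2, -1, 17.8], "delta_rot": [0, 0, 0], "jaw": 1},
  ],
)

```text
clock: 23.27
position: [0.6142, -0.1736, 0.1999]
tool_rot: [-0.0, 0.707, 0.707, -0.0]
ft_force: [0.7, -0.0, -1.6]
gripper_width: 0.682
grip_force: 30.0
```

Run:
```python
from h import *
s,a=save('w6'); print(s['clock'],s['position'],s['tool_rot'],s['gripper_width'])
h=cv2.convexHull(blob(a,'yellow',proj('wrist',(.616,-.09,.016),s),50))[:,0].astype(float)
print(cv2.fitEllipse(h.astype(np.float32)))
for fs in(.3,1):
    f=lambda p:[cv2.pointPolygonTest(cyl('wrist',p,.04,.01,.016,s),tuple(q),True) for q in h]
    o=least_squares(f,(.616,-.09),loss='soft_l1',f_scale=fs,diff_step=1e-4); print(o.x,np.round(f(o.x),1))
g=a.astype(int); print([(r,*g[r,253]) for r in range(174,202,2)])
z=s['position'][2]-.0225
for r in(177,194): print(onz('wrist',(253,r),z+(.04 if r>190 else 0),s))
```

```text
23.2667 [ 0.6142 -0.1736  0.1999] [-0.0003  0.7071  0.7071 -0.0002] 0.6817519149921909
((254.4598388671875, 92.07806396484375), (73.9177017211914, 78.05746459960938), 1.5096371173858643)
[ 0.6158 -0.0885] [0.1 0.3 0.2 0.4 0.3 0.7 0.7 0.6 0.7 0.6 0.8 0.5 0.8 0.6 0.9 1.4 0.7 0.5
 0.5 0.6 0.7 0.9 0.8 0.9 0.7 0.8 0.7 0.8 0.6 0.5 0.6 0.3 0.4 0.6 0.4 0.1]
[ 0.6158 -0.0884] [0.2 0.4 0.3 0.5 0.4 0.8 0.8 0.6 0.7 0.6 0.7 0.5 0.7 0.6 0.8 1.3 0.6 0.4
 0.4 0.5 0.6 0.8 0.7 0.9 0.6 0.8 0.7 0.8 0.7 0.6 0.7 0.4 0.5 0.7 0.5 0.2]
[(174, np.int64(167), np.int64(159), np.int64(154)), (176, np.int64(177), np.int64(151), np.int64(94)), (178, np.int64(179), np.int64(150), np.int64(69)), (180, np.int64(179), np.int64(149), np.int64(68)), (182, np.int64(179), np.int64(149), np.int64(67)), (184, np.int64(180), np.int64(149), np.int64(67)), (186, np.int64(181), np.int64(150), np.int64(67)), (188, np.int64(181), np.int64(150), np.int64(65)), (190, np.int64(181), np.int64(151), np.int64(64)), (192, np.int64(184), np.int64(153), np.int64(63)), (194, np.int64(242), np.int64(221), np.int64(69)), (196, np.int64(237), np.int64(212), np.int64(61)), (198, np.int64(234), np.int64(205), np.int64(58)), (200, np.int64(234), np.int64(206), np.int64(57))]
[ 0.6141 -0.1414  0.1774]
[ 0.6141 -0.1407  0.2174]
```

Spindle (0.6158,−0.0885); roll centre is about 1 mm ahead of the TCP. I'll thread it on.

Request:
arm_command(
  plan=[
    {"delta_pos": [0.15, 4, 0], "delta_rot": [0, 0, 0], "jaw": 1},
    {"delta_pos": [0.15, 8.4, 0], "delta_rot": [0, 0, 0], "jaw": 1},
    {"delta_pos": [0.15, 8.4, 0], "delta_rot": [0, 0, 0], "jaw": 1},
    {"delta_pos": [0.15, 8.4, 0], "delta_rot": [0, 0, 0], "jaw": 1},
    {"delta_pos": [0.15, 8.4, -3], "delta_rot": [0, 0, 0], "jaw": 1},
    {"delta_pos": [0.15, 8.4, -5.5], "delta_rot": [0, 0, 0], "jaw": 1},
    {"delta_pos": [0.15, 8.4, -6.5], "delta_rot": [0, 0, 0], "jaw": 1},
    {"delta_pos": [0.15, 8.4, -7.5], "delta_rot": [0, 0, 0], "jaw": 1},
    {"delta_pos": [0.15, 8.4, -8.5], "delta_rot": [0, 0, 0], "jaw": 1},
    {"delta_pos": [0.15, 8.4, -9.5], "delta_rot": [0, 0, 0], "jaw": 1},
    {"delta_pos": [0.15, 8.4, -9.5], "delta_rot": [0, 0, 0], "jaw": 1},
  ],
)

```text
clock: 24.23
position: [0.6161, -0.0899, 0.1032]
tool_rot: [-0.001, 0.707, 0.707, -0.001]
ft_force: [0.5, 0.8, -1.7]
gripper_width: 0.68
grip_force: 30.0
```

Request:
arm_command(
  plan=[
    {"delta_pos": [0, 0, -2], "delta_rot": [0, 0, 0], "jaw": 1},
    {"delta_pos": [0, 0, -4], "delta_rot": [0, 0, 0], "jaw": 1},
    {"delta_pos": [0, 0, -5.5], "delta_rot": [0, 0, 0], "jaw": 1},
    {"delta_pos": [0, 0, -6.3], "delta_rot": [0, 0, 0], "jaw": 1},
    {"delta_pos": [0, 0, -6.3], "delta_rot": [0, 0, 0], "jaw": 1},
    {"delta_pos": [0, 0, -6.3], "delta_rot": [0, 0, 0], "jaw": 1},
    {"delta_pos": [0, 0, -6.3], "delta_rot": [0, 0, 0], "jaw": -1},
    {"delta_pos": [0, 0, -6.3], "delta_rot": [0, 0, 0], "jaw": -1},
    {"delta_pos": [0, 0, -6.3], "delta_rot": [0, 0, 0], "jaw": -1},
    {"delta_pos": [0, 0, -6.3], "delta_rot": [0, 0, 0], "jaw": -1},
    {"delta_pos": [0, 0, -6.3], "delta_rot": [0, 0, 0], "jaw": -1},
    {"delta_pos": [0, 0, -4], "delta_rot": [0, 0, 0], "jaw": -1},
    {"delta_pos": [0, 0, 0], "delta_rot": [0, 0, 0], "jaw": -1},
    {"delta_pos": [0, 0, 4], "delta_rot": [0, 0, 0], "jaw": -1},
    {"delta_pos": [0, 0, 8], "delta_rot": [0, 0, 0], "jaw": -1},
    {"delta_pos": [0, 0, 11], "delta_rot": [0, 0, 0], "jaw": -1},
    {"delta_pos": [0, 0, 11], "delta_rot": [0, 0, 0], "jaw": -1},
    {"delta_pos": [0, 0, 11], "delta_rot": [0, 0, 0], "jaw": -1},
  ],
)

```text
clock: 25.73
position: [0.6179, -0.0899, 0.2173]
tool_rot: [0.002, 0.707, 0.707, 0.002]
ft_force: [0.4, -0.0, -0.4]
gripper_width: 0.996
grip_force: 0.0
```

Both rolls are released. I'll move towards the brake with the jaw shutting, and check the seating before pushing.

Request:
arm_command(
  plan=[
    {"delta_pos": [-7.5, 24, 0], "delta_rot": [0, 0, 0], "jaw": 1},
    {"delta_pos": [-7.5, 24, 0], "delta_rot": [0, 0, 0], "jaw": 1},
    {"delta_pos": [-7.5, 24, 0], "delta_rot": [0, 0, 0], "jaw": 1},
    {"delta_pos": [-7.5, 24, 0], "delta_rot": [0, 0, 0], "jaw": 1},
    {"delta_pos": [-7.5, 24, 0], "delta_rot": [0, 0, 0], "jaw": 1},
    {"delta_pos": [-7.5, 24, 0], "delta_rot": [0, 0, 0], "jaw": 1},
    {"delta_pos": [-7.5, 24, 0], "delta_rot": [0, 0, 0], "jaw": 1},
    {"delta_pos": [-7.5, 24, 0], "delta_rot": [0, 0, 0], "jaw": 1},
    {"delta_pos": [-7.5, 24, 0], "delta_rot": [0, 0, 0], "jaw": 1},
    {"delta_pos": [-7.5, 24, 0], "delta_rot": [0, 0, 0], "jaw": 1},
    {"delta_pos": [-7.5, 24, 0], "delta_rot": [0, 0, 0], "jaw": 1},
    {"delta_pos": [-7.5, 24, 0], "delta_rot": [0, 0, 0], "jaw": 1},
  ],
)

```text
clock: 26.73
position: [0.5423, 0.149, 0.2145]
tool_rot: [-0.0, 0.708, 0.707, -0.0]
ft_force: [-0.3, -0.3, -0.1]
gripper_width: 0.157
grip_force: 0.0
```

Run:
```python
from h import *
s,b=snap('side','s7'); _,t=snap('top','t7'); print(s['clock'],s['position'],s['gripper_width'])
for n,i in(('side',b),('top',t)):
  for c,p in(('blue',(.6325,.0507)),('yellow',(.6158,-.0885))):
    try: print(n,c,fit(n,None,i,c,p,.032,.016,.056,rad=1.6))
    except Exception as e: print(n,c,e)
o=b[:,:,::-1].copy()
for p in((.6325,.0507),(.6158,-.0885)): cv2.polylines(o,[cyl('side',p,.032,.056,.056,None).astype(int)],True,(0,255,0),1)
cv2.imwrite('pics/s7m.png',np.hstack([cv2.resize(o[160:270,150:260],(400,400)),cv2.resize(b[160:270,150:260,::-1],(400,400))]))
```

```text
26.7333 [0.5423 0.149  0.2145] 0.1574114597690442
side blue (array([0.6227, 0.0698]), np.float64(2.3101299409619442), 40)
side yellow (array([ 0.6144, -0.0716]), np.float64(0.7887632367361828), 5)
top blue (array([0.6288, 0.0486]), np.float64(0.32907884211163396), 38)
top yellow (array([ 0.6136, -0.0875]), np.float64(0.3315825485045182), 37)
```

View pics/s7m.png

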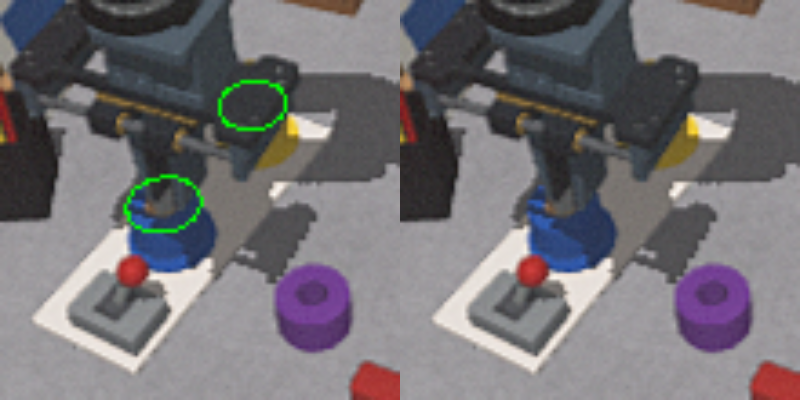

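The arm hides the yellow spindle in this view (the blue roll looks right), so I'll do the squeegee first. From there the station is in clear view for the check before the brake.

Request:
arm_command(
  plan=[
    {"delta_pos": [-12.2, -51, -1], "delta_rot": [0, 0, 0], "jaw": -1},
    {"delta_pos": [-12.2, -51, -1], "delta_rot": [0, 0, 0], "jaw": -1},
    {"delta_pos": [-12.2, -51, -1], "delta_rot": [0, 0, 0], "jaw": -1},
    {"delta_pos": [-12.2, -51, -1], "delta_rot": [0, 0, 0], "jaw": -1},
    {"delta_pos": [-12.2, -51, -1], "delta_rot": [0, 0, 0], "jaw": -1},
    {"delta_pos": [-12.2, -51, -1], "delta_rot": [0, 0, 0], "jaw": -1},
    {"delta_pos": [-12.2, -51, -1], "delta_rot": [0, 0, 0], "jaw": -1},
    {"delta_pos": [-12.2, -51, -1], "delta_rot": [0, 0, 0], "jaw": -1},
    {"delta_pos": [-12.2, -51, -1], "delta_rot": [0, 0, 0], "jaw": -1},
    {"delta_pos": [-12.2, -51, -1], "delta_rot": [0, 0, 0], "jaw": -1},
    {"delta_pos": [-12.2, -51, -1], "delta_rot": [0, 0, 0], "jaw": -1},
    {"delta_pos": [-12.2, -51, -1], "delta_rot": [0, 0, 0], "jaw": -1},
    {"delta_pos": [-12.2, -51, -1], "delta_rot": [0, 0, 0], "jaw": -1},
    {"delta_pos": [-12.2, -51, -1], "delta_rot": [0, 0, 0], "jaw": -1},
    {"delta_pos": [-12.2, -51, -1], "delta_rot": [0, 0, 0], "jaw": -1},
    {"delta_pos": [-12.2, -51, -1], "delta_rot": [0, 0, 0], "jaw": -1},
    {"delta_pos": [-12.2, -51, -1], "delta_rot": [0, 0, 0], "jaw": -1},
    {"delta_pos": [-12.2, -51, -1], "delta_rot": [0, 0, 0], "jaw": -1},
  ],
)

```text
clock: 28.33
position: [0.4203, -0.3585, 0.205]
tool_rot: [0.0, 0.706, 0.708, 0.0]
ft_force: [-0.9, 0.7, -1.1]
gripper_width: 0.999
grip_force: 0.0
```

Run:
```python
from h import *
s,a=save('w8'); _,b=snap('side','s8'); print(s['clock'],s['position'],s['tool_rot'])
h=cv2.cvtColor(a,cv2.COLOR_RGB2HSV); m=cv2.inRange(h,(0,110,50),(8,255,255))|cv2.inRange(h,(174,110,50),(180,255,255)); m[215:]=0
n,l,st,c=cv2.connectedComponentsWithStats(m); print([(st[i],c[i]) for i in range(1,n) if st[i,4]>300])
i=1+st[1:,4].argmax(); cs=cv2.findContours((l==i).astype(np.uint8),cv2.RETR_EXTERNAL,cv2.CHAIN_APPROX_NONE)[0][0]
W=np.array([onz('wrist',p,.004,s)[:2] for p in cs[:,0]]); r=cv2.minAreaRect((W*1000).astype(np.float32)); print('blade rect mm',r)
o=a[:,:,::-1].copy()
for p in((.6325,.0507),(.6158,-.0885)): cv2.polylines(b,[cyl('side',p,.032,.056,.056,None).astype(int)],True,(0,255,0),1)
cv2.imwrite('pics/w8m.png',np.hstack([o[:300],cv2.resize(b[160:270,150:260,::-1],(280,300),interpolation=cv2.INTER_CUBIC)]))
```

```text
28.3333 [ 0.4203 -0.3585  0.205 ] [0.0001 0.7064 0.7078 0.0001]
[(array([ 155,   49,   92,   72, 4862], dtype=int32), array([199.725,  84.262]))]
blade rect mm ((361.8500671386719, -264.34576416015625), (59.71684265136719, 94.55509185791016), 79.21631622314453)
```

View pics/w8m.png

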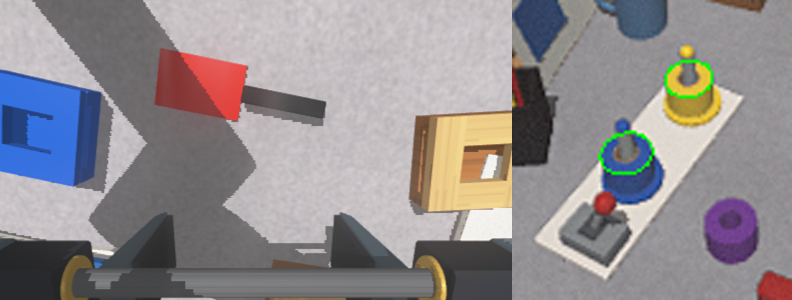

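Both rolls are home (the model rims at 56 mm match in the side crop). Squeegee blade centre is at (0.362,−0.264) and the rectangle is 60x95 mm as expected, so yaw is 169.2° and the grasp point (0.431,−0.278). I'll turn and go down.

Request:
arm_command(
  plan=[
    {"delta_pos": [1.1, 8.1, 0], "delta_rot": [0, 0, 7], "jaw": -1},
    {"delta_pos": [1.1, 8.1, 0], "delta_rot": [0, 0, 14], "jaw": -1},
    {"delta_pos": [1.1, 8.1, 0], "delta_rot": [0, 0, 21], "jaw": -1},
    {"delta_pos": [1.1, 8.1, 0], "delta_rot": [0, 0, 28], "jaw": -1},
    {"delta_pos": [1.1, 8.1, -2], "delta_rot": [0, 0, 35], "jaw": -1},
    {"delta_pos": [1.1, 8.1, -4], "delta_rot": [0, 0, 42], "jaw": -1},
    {"delta_pos": [1.1, 8.1, -6], "delta_rot": [0, 0, 49], "jaw": -1},
    {"delta_pos": [1.1, 8.1, -8], "delta_rot": [0, 0, 56], "jaw": -1},
    {"delta_pos": [1.1, 8.1, -10], "delta_rot": [0, 0, 63], "jaw": -1},
    {"delta_pos": [1.1, 8.1, -12], "delta_rot": [0, 0, 70], "jaw": -1},
    {"delta_pos": [1.1, 8.1, -13], "delta_rot": [0, 0, 77], "jaw": -1},
    {"delta_pos": [1.1, 8.1, -13], "delta_rot": [0, 0, 79.1], "jaw": -1},
    {"delta_pos": [1.1, 8.1, -13], "delta_rot": [0, 0, 79.1], "jaw": -1},
    {"delta_pos": [1.1, 8.1, -13], "delta_rot": [0, 0, 79.1], "jaw": -1},
    {"delta_pos": [1.1, 8.1, -13], "delta_rot": [0, 0, 79.1], "jaw": -1},
  ],
)

```text
clock: 29.68
position: [0.4315, -0.2786, 0.0754]
tool_rot: [0.001, 0.095, 0.995, -0.0]
ft_force: [0.7, 0.4, -0.6]
gripper_width: 1.001
grip_force: 0.0
```

Run:
```python
from h import *
s,a=save('w9'); q=s['tool_rot']; print(s['clock'],s['position'],np.degrees(2*np.arctan2(q[2],q[1])),s['joint_pos'])
h=cv2.cvtColor(a,cv2.COLOR_RGB2HSV); m=cv2.inRange(h,(0,110,50),(8,255,255))|cv2.inRange(h,(174,110,50),(180,255,255))
cs=max(cv2.findContours(m,cv2.RETR_EXTERNAL,cv2.CHAIN_APPROX_NONE)[0],key=cv2.contourArea); print(cv2.boundingRect(cs))
W=np.array([onz('wrist',p,.004,s)[:2] for p in cs[:,0]]); r=cv2.minAreaRect((W*1000).astype(np.float32)); print('blade rect mm',r)
```

```text
29.6833 [ 0.4315 -0.2786  0.0754] 169.10159431073384 [-0.5959  0.3565  1.901   0.0001  0.8828 -1.9766]
(213, 40, 85, 134)
blade rect mm ((361.56622314453125, -264.248779296875), (59.389549255371094, 94.23053741455078), 79.0921630859375)
```

Second look agrees (yaw 169.1°). I'll go down and grip.

Request:
arm_command(
  plan=[
    {"delta_pos": [0, 0.1, -3], "delta_rot": [0, 0, 0], "jaw": -1},
    {"delta_pos": [0, 0.1, -5], "delta_rot": [0, 0, 0], "jaw": -1},
    {"delta_pos": [0, 0.1, -6.4], "delta_rot": [0, 0, 0], "jaw": -1},
    {"delta_pos": [0, 0.1, -7], "delta_rot": [0, 0, 0], "jaw": -1},
    {"delta_pos": [0, 0.1, -7], "delta_rot": [0, 0, 0], "jaw": -1},
    {"delta_pos": [0, 0.1, -7], "delta_rot": [0, 0, 0], "jaw": 1},
    {"delta_pos": [0, 0.1, -7], "delta_rot": [0, 0, 0], "jaw": 1},
    {"delta_pos": [0, 0.1, -7], "delta_rot": [0, 0, 0], "jaw": 1},
    {"delta_pos": [0, 0.1, -7], "delta_rot": [0, 0, 0], "jaw": 1},
    {"delta_pos": [0, 0.1, -7], "delta_rot": [0, 0, 0], "jaw": 1},
    {"delta_pos": [0, 0.1, -7], "delta_rot": [0, 0, 0], "jaw": 1},
    {"delta_pos": [0, 0.1, -7], "delta_rot": [0, 0, 0], "jaw": 1},
    {"delta_pos": [0, 0.1, -7], "delta_rot": [0, 0, 0], "jaw": 1},
    {"delta_pos": [0, 0.1, -7], "delta_rot": [0, 0, 0], "jaw": 1},
    {"delta_pos": [0, 0.1, -7], "delta_rot": [0, 0, 0], "jaw": 1},
    {"delta_pos": [0, 0.1, -7], "delta_rot": [0, 0, 0], "jaw": 1},
    {"delta_pos": [0, 0.1, -7], "delta_rot": [0, 0, 0], "jaw": 1},
    {"delta_pos": [0, 0.1, -7], "delta_rot": [0, 0, 0], "jaw": 1},
    {"delta_pos": [0, 0.1, -7], "delta_rot": [0, 0, 0], "jaw": 1},
  ],
)

```text
clock: 31.32
position: [0.4309, -0.2777, 0.0048]
tool_rot: [-0.0, 0.095, 0.995, 0.0]
ft_force: [-0.0, 0.6, -0.5]
gripper_width: 0.198
grip_force: 30.0
```

Gripped (18 mm). I'll lift, swing the blade round to +x, and stop beside the wooden block to measure it.

Request:
arm_command(
  plan=[
    {"delta_pos": [0, 0, 4], "delta_rot": [0, 0, 0], "jaw": 1},
    {"delta_pos": [0, 0, 8], "delta_rot": [0, 0, 0], "jaw": 1},
    {"delta_pos": [0, 0, 12], "delta_rot": [0, 0, 0], "jaw": 1},
    {"delta_pos": [0, 0.5, 16], "delta_rot": [0, 0, -7], "jaw": 1},
    {"delta_pos": [1, 1, 19], "delta_rot": [0, 0, -14], "jaw": 1},
    {"delta_pos": [2, 1.5, 21.5], "delta_rot": [0, 0, -21], "jaw": 1},
    {"delta_pos": [3, 2, 21.5], "delta_rot": [0, 0, -28], "jaw": 1},
    {"delta_pos": [4, 2.5, 21.5], "delta_rot": [0, 0, -35], "jaw": 1},
    {"delta_pos": [5, 3, 21.5], "delta_rot": [0, 0, -42], "jaw": 1},
    {"delta_pos": [6, 3.5, 21.5], "delta_rot": [0, 0, -49], "jaw": 1},
    {"delta_pos": [7, 4, 21.5], "delta_rot": [0, 0, -56], "jaw": 1},
    {"delta_pos": [8, 4.5, 21.5], "delta_rot": [0, 0, -63], "jaw": 1},
    {"delta_pos": [9, 5, 21.5], "delta_rot": [0, 0, -70], "jaw": 1},
    {"delta_pos": [10, 5.5, 21.5], "delta_rot": [0, 0, -77], "jaw": 1},
    {"delta_pos": [11, 6, 21.5], "delta_rot": [0, 0, -84], "jaw": 1},
    {"delta_pos": [12, 6.5, 21.5], "delta_rot": [0, 0, -91], "jaw": 1},
    {"delta_pos": [13, 7, 21.5], "delta_rot": [0, 0, -98], "jaw": 1},
    {"delta_pos": [14, 7.5, 21.5], "delta_rot": [0, 0, -105], "jaw": 1},
    {"delta_pos": [14.5, 8, 21.5], "delta_rot": [0, 0, -112], "jaw": 1},
    {"delta_pos": [15, 8.5, 21.5], "delta_rot": [0, 0, -119], "jaw": 1},
  ],
)

```text
clock: 32.98
position: [0.5811, -0.1923, 0.2192]
tool_rot: [-0.0, 0.907, 0.421, -0.0]
ft_force: [0.3, -0.3, -0.0]
gripper_width: 0.196
grip_force: 30.0
```

Request:
arm_command(
  plan=[
    {"delta_pos": [1, 0.2, 0], "delta_rot": [0, 0, -7], "jaw": 1},
    {"delta_pos": [2, 0.2, 0], "delta_rot": [0, 0, -14], "jaw": 1},
    {"delta_pos": [2, 0.2, 0], "delta_rot": [0, 0, -21], "jaw": 1},
    {"delta_pos": [2, 0.2, 0], "delta_rot": [0, 0, -28], "jaw": 1},
    {"delta_pos": [2, 0.2, 0], "delta_rot": [0, 0, -35], "jaw": 1},
    {"delta_pos": [2, 0.2, 0], "delta_rot": [0, 0, -42], "jaw": 1},
    {"delta_pos": [2, 0.2, 0], "delta_rot": [0, 0, -48], "jaw": 1},
    {"delta_pos": [2, 0.2, 0], "delta_rot": [0, 0, -48], "jaw": 1},
    {"delta_pos": [2, 0.2, 0], "delta_rot": [0, 0, -48], "jaw": 1},
    {"delta_pos": [2, 0.2, 0], "delta_rot": [0, 0, -48], "jaw": 1},
    {"delta_pos": [2, 0.2, 0], "delta_rot": [0, 0, -48], "jaw": 1},
  ],
)

```text
clock: 33.9
position: [0.6008, -0.1907, 0.2197]
tool_rot: [-0.0, 1.0, 0.019, -0.0]
ft_force: [0.9, -0.3, -0.7]
gripper_width: 0.196
grip_force: 30.0
```

```bash
cat >> h.py <<'E'
def box(n,p,L,Wd,z0,z1,s):
    c,si=np.cos(p[2]),np.sin(p[2])
    q=[proj(n,(p[0]+c*x-si*y,p[1]+si*x+c*y,z),s) for z in(z0,z1) for x in(-L/2,L/2) for y in(-Wd/2,Wd/2)]
    return cv2.convexHull(np.array(q,np.float32))
def fitbox(n,s,c,p0,L,Wd,z0,z1):
    f=lambda p:[cv2.pointPolygonTest(box(n,p,L,Wd,z0,z1,s),tuple(q),True) for q in c]
    o=least_squares(f,p0,loss='soft_l1',f_scale=.7,diff_step=1e-4); return o.x,np.median(np.abs(f(o.x)))
def wood(im,px,rad):
    h=cv2.cvtColor(np.ascontiguousarray(im),cv2.COLOR_RGB2HSV); m=cv2.inRange(h,(9,55,60),(22,200,255))
    k=np.zeros_like(m); cv2.circle(k,tuple(int(v) for v in px),int(rad),255,-1)
    c=max(cv2.findContours(m&k,cv2.RETR_EXTERNAL,cv2.CHAIN_APPROX_NONE)[0],key=cv2.contourArea); return cv2.convexHull(c)[:,0].astype(float)
E
python3 - <<'E'
from h import *
s,a=save('w10'); q=s['tool_rot']; print(s['clock'],s['position'],np.degrees(2*np.arctan2(q[2],q[1])),s['gripper_width'])
p0=(.66,-.345,.04); o=a[:,:,::-1].copy()
c=wood(a,proj('wrist',(*p0[:2],.03),s),90); p,e=fitbox('wrist',s,c,p0,.105,.1,0,.046); print('wrist',p,np.degrees(p[2]),e)
cv2.polylines(o,[box('wrist',p,.105,.1,0,.046,s).astype(int)],True,(0,255,0),1)
for nm in('top0','t5'):
  t=cv2.imread(f'pics/{nm}.png')[:,:,::-1]
  c=wood(t,proj('top',(*p0[:2],.03)),30); print(nm,fitbox('top',None,c,p0,.105,.1,0,.046))
cv2.imwrite('pics/w10m.png',o)
E
```

```text
33.9 [ 0.6008 -0.1907  0.2197] 2.207802112550552 0.19595016790257422
wrist [ 0.6611 -0.3435  0.056 ] 3.206166974907826 0.13073443135465768
top0 (array([ 0.6637, -0.3446,  0.1061]), np.float64(0.26814306646657826))
t5 (array([ 0.6626, -0.3443,  0.0773]), np.float64(0.21813177000450917))
```

View pics/w10m.png

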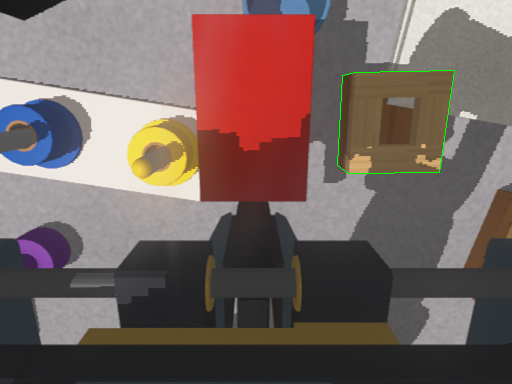

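The model box fits the block very well (0.13 px): holder centre (0.661,−0.3435), yaw 3.2°. The held blade spans cols 193–315 at its tip and 200–307 at its root. I'll check it for droop in the hand.

Run:
```python
from h import *
s,a=load('w10')
r=a[:,:,0].astype(int)-a[:,:,1]; m=r>60
K=CP['wrist']['camera_matrix']; T=CP['wrist']['tool_from_camera']
rows=[];L=[];Rr=[]
for y in range(20,196,2):
    x=np.where(m[y,150:350])[0]+150; rows.append(y);L.append(x.min()-.5);Rr.append(x.max()+.5)
pl=np.polyfit(rows,L,1); pr=np.polyfit(rows,Rr,1)
col=np.where(m[:,254])[0]; top,bot=col.min()-.5,col[col<230].max()+.5; print('rows',top,bot,'lines',pl,pr)
C=[(np.polyval(p,y),y) for y in(top,bot) for p in(pl,pr)]
# corners on blade: x 140/45, y -+30 in squeegee; tool y right
def f(v):
    xo,zo,pit,yo,yaw=v; e=[]
    for (u,w),(x,y) in zip(C,[(.14,-.03),(.14,.03),(.045,-.03),(.045,.03)]):
        X=np.array([(x-xo)*np.cos(yaw)-y*np.sin(yaw),yo+y*np.cos(yaw)+(x-xo)*np.sin(yaw),zo+(x-xo)*pit,1]); c=np.linalg.solve(T,X)
        e+=[*(K[:2,:2]@(c[:2]/c[2])+K[:2,2]-(u,w))]
    return e
o=least_squares(f,(.022,0,0,0,0)); print('xo,z(down),pitch(down+),yo,yaw',o.x,o.fun)
```

```text
rows 13.5 199.5 lines [  0.1382 184.2396] [ -0.0589 316.3232]
xo,z(down),pitch(down+),yo,yaw [ 0.0244  0.0218 -0.2638  0.0033 -0.0296] [-0.13    3.1399  2.297  -1.2056 -4.099   0.1051  1.1731 -2.6941]
```

Run:
```python
from h import *
s,a=load('w10')
h=cv2.cvtColor(a,cv2.COLOR_RGB2HSV); m=((cv2.inRange(h,(0,120,40),(6,255,255))|cv2.inRange(h,(174,120,40),(180,255,255)))>0)
K=CP['wrist']['camera_matrix']; T=CP['wrist']['tool_from_camera']
L=[];Rr=[];rows=list(range(20,196,2))
for y in rows:
    x=np.where(m[y,185:330])[0]+185; L.append(x.min()-.5);Rr.append(x.max()+.5)
print(L[::12],Rr[::12])
pl=np.polyfit(rows,L,1); pr=np.polyfit(rows,Rr,1)
col=np.where(m[:,254])[0]; top,bot=col.min()-.5,col[col<230].max()+.5; print('rows',top,bot,'lines',pl,pr)
C=[(np.polyval(p,y),y) for y in(top,bot) for p in(pl,pr)]
def f(v):
    xo,zo,pit,yo,yaw=v; e=[]
    for (u,w),(x,y) in zip(C,[(.14,-.03),(.14,.03),(.045,-.03),(.045,.03)]):
        X=np.array([(x-xo)*np.cos(yaw)-y*np.sin(yaw),yo+y*np.cos(yaw)+(x-xo)*np.sin(yaw),zo+(x-xo)*pit,1]); c=np.linalg.solve(T,X)
        e+=[*(K[:2,:2]@(c[:2]/c[2])+K[:2,2]-(u,w))]
    return e
o=least_squares(f,(.022,0,0,0,0)); print('xo,z(down),pitch(down+),yo,yaw',o.x,np.round(o.fun,2))
```

```text
[np.float64(191.5), np.float64(192.5), np.float64(194.5), np.float64(195.5), np.float64(196.5), np.float64(199.5), np.float64(203.5), np.float64(200.5)] [np.float64(314.5), np.float64(313.5), np.float64(312.5), np.float64(311.5), np.float64(309.5), np.float64(308.5), np.float64(306.5), np.float64(305.5)]
rows 13.5 200.5 lines [  0.0612 190.0081] [ -0.0549 316.0735]
xo,z(down),pitch(down+),yo,yaw [ 0.0221  0.0063 -0.0551  0.0008 -0.0026] [-0.33  0.48  0.52  0.13 -0.81 -0.23  0.57 -0.5 ]
```

Blade is level at its tip (124.5 px wide, exactly as expected) and the TCP is 22 mm ahead of the squeegee origin. Pre-insert TCP is (0.461,−0.355,0.0283) at yaw 3.2°.

Request:
arm_command(
  plan=[
    {"delta_pos": [-14, -16.4, -5], "delta_rot": [0, 0, 1], "jaw": 1},
    {"delta_pos": [-14, -16.4, -5], "delta_rot": [0, 0, 1], "jaw": 1},
    {"delta_pos": [-14, -16.4, -5], "delta_rot": [0, 0, 1], "jaw": 1},
    {"delta_pos": [-14, -16.4, -5], "delta_rot": [0, 0, 1], "jaw": 1},
    {"delta_pos": [-14, -16.4, -5], "delta_rot": [0, 0, 1], "jaw": 1},
    {"delta_pos": [-14, -16.4, -5], "delta_rot": [0, 0, 1], "jaw": 1},
    {"delta_pos": [-14, -16.4, -5], "delta_rot": [0, 0, 1], "jaw": 1},
    {"delta_pos": [-14, -16.4, -9], "delta_rot": [0, 0, 1], "jaw": 1},
    {"delta_pos": [-14, -16.4, -12], "delta_rot": [0, 0, 1], "jaw": 1},
    {"delta_pos": [-14, -16.4, -15], "delta_rot": [0, 0, 1], "jaw": 1},
    {"delta_pos": [-14, -16.4, -17.5], "delta_rot": [0, 0, 1], "jaw": 1},
    {"delta_pos": [-14, -16.4, -19.1], "delta_rot": [0, 0, 1], "jaw": 1},
    {"delta_pos": [-14, -16.4, -19.1], "delta_rot": [0, 0, 1], "jaw": 1},
    {"delta_pos": [-14, -16.4, -19.1], "delta_rot": [0, 0, 1], "jaw": 1},
    {"delta_pos": [-14, -16.4, -19.1], "delta_rot": [0, 0, 1], "jaw": 1},
  ],
)

```text
clock: 35.2
position: [0.4626, -0.3549, 0.0302]
tool_rot: [0.001, 1.0, 0.028, 0.001]
ft_force: [-0.2, -0.9, -0.6]
gripper_width: 0.196
grip_force: 30.0
```

Run:
```python
from h import *
s,a=save('w11'); q=s['tool_rot']; y=2*np.arctan2(q[2],q[1]); print(s['clock'],s['position'],np.degrees(y),s['gripper_width'])
d=np.array([np.cos(y),np.sin(y)]); n=np.array([-d[1],d[0]]); v=np.array([.6087,-.3464])-s['position'][:2]; print('to mouth along,lateral',v@d,v@n)
p0=(.6611,-.3435,.056); c=wood(a,proj('wrist',(*p0[:2],.03),s),150)
try:
  p,e=fitbox('wrist',s,c,p0,.105,.1,0,.046); print(p,e)
except Exception as e: print(e)
_,b=snap('side','s11')
cv2.imwrite('pics/w11m.png',np.hstack([a[:300,:,::-1],cv2.resize(b[120:220,200:300,::-1],(288,300),interpolation=cv2.INTER_CUBIC)]))
```

```text
35.2 [ 0.4626 -0.3549  0.0302] 3.1777981543916494 0.19569399824266318
to mouth along,lateral 0.14637883707564672 0.00041522030073145623Traceback (most recent call last):
  File "<stdin>", line 4, in <module>
  File "h.py", line 58, in wood
    c=max(cv2.findContours(m&k,cv2.RETR_EXTERNAL,cv2.CHAIN_APPROX_NONE)[0],key=cv2.contourArea); return cv2.convexHull(c)[:,0].astype(float)
ValueError: max() iterable argument is empty
```

Request:
arm_command(
  plan=[
    {"delta_pos": [0, 0, -0.15], "delta_rot": [0, 0, 0], "jaw": 1},
    {"delta_pos": [1, 0.06, -0.15], "delta_rot": [0, 0, 0], "jaw": 1},
    {"delta_pos": [2, 0.11, -0.15], "delta_rot": [0, 0, 0], "jaw": 1},
    {"delta_pos": [2.5, 0.14, -0.15], "delta_rot": [0, 0, 0], "jaw": 1},
    {"delta_pos": [3, 0.17, -0.15], "delta_rot": [0, 0, 0], "jaw": 1},
    {"delta_pos": [3.5, 0.2, -0.15], "delta_rot": [0, 0, 0], "jaw": 1},
    {"delta_pos": [4, 0.22, -0.15], "delta_rot": [0, 0, 0], "jaw": 1},
    {"delta_pos": [4, 0.22, -0.15], "delta_rot": [0, 0, 0], "jaw": 1},
    {"delta_pos": [4, 0.22, -0.15], "delta_rot": [0, 0, 0], "jaw": 1},
  ],
)

```text
clock: 36.0
position: [0.501, -0.3524, 0.0271]
tool_rot: [-0.0, 1.0, 0.027, -0.0]
ft_force: [-0.2, 0.5, -0.0]
gripper_width: 0.195
grip_force: 30.0
```

The tip is about 10 mm inside with no force on it. I'll continue.

Request:
arm_command(
  plan=[
    {"delta_pos": [1, 0.06, 0.05], "delta_rot": [0, 0, 0], "jaw": 1},
    {"delta_pos": [2, 0.11, 0.05], "delta_rot": [0, 0, 0], "jaw": 1},
    {"delta_pos": [3, 0.17, 0.05], "delta_rot": [0, 0, 0], "jaw": 1},
    {"delta_pos": [4, 0.22, 0.05], "delta_rot": [0, 0, 0], "jaw": 1},
    {"delta_pos": [5, 0.28, 0.05], "delta_rot": [0, 0, 0], "jaw": 1},
    {"delta_pos": [6, 0.33, 0.05], "delta_rot": [0, 0, 0], "jaw": 1},
    {"delta_pos": [7, 0.39, 0.05], "delta_rot": [0, 0, 0], "jaw": 1},
    {"delta_pos": [7.6, 0.42, 0.05], "delta_rot": [0, 0, 0], "jaw": 1},
    {"delta_pos": [8.1, 0.45, 0.05], "delta_rot": [0, 0, 0], "jaw": 1},
    {"delta_pos": [8.1, 0.45, 0.05], "delta_rot": [0, 0, 0], "jaw": 1},
    {"delta_pos": [8.1, 0.45, 0.05], "delta_rot": [0, 0, 0], "jaw": 1},
  ],
)

```text
clock: 36.92
position: [0.5827, -0.348, 0.0279]
tool_rot: [0.0, 1.0, 0.027, 0.001]
ft_force: [0.5, 0.7, -0.6]
gripper_width: 0.192
grip_force: 30.0
```

Tip 92 mm in. I'll press in 2 mm steps until it meets the block's face.

Request:
arm_command(
  plan=[
    {"delta_pos": [0.2, 0.01, 0], "delta_rot": [0, 0, 0], "jaw": 1},
    {"delta_pos": [0.3, 0.02, 0], "delta_rot": [0, 0, 0], "jaw": 1},
    {"delta_pos": [0.4, 0.02, 0], "delta_rot": [0, 0, 0], "jaw": 1},
    {"delta_pos": [0.4, 0.02, 0], "delta_rot": [0, 0, 0], "jaw": 1},
  ],
)

```text
clock: 37.25
position: [0.5852, -0.3479, 0.028]
tool_rot: [-0.0, 1.0, 0.027, -0.001]
ft_force: [-3.1, -0.4, 2.7]
gripper_width: 0.195
grip_force: 30.0
```

Request:
arm_command(
  plan=[
    {"delta_pos": [0.1, 0.01, 0], "delta_rot": [0, 0, 0], "jaw": 1},
    {"delta_pos": [0.2, 0.01, 0], "delta_rot": [0, 0, 0], "jaw": 1},
    {"delta_pos": [0.2, 0.01, 0], "delta_rot": [0, 0, 0], "jaw": 1},
  ],
)

```text
clock: 37.5
position: [0.5852, -0.3478, 0.028]
tool_rot: [-0.0, 1.0, 0.027, -0.003]
ft_force: [-8.9, -0.6, 5.3]
gripper_width: 0.196
grip_force: 30.0
```

Firmly home (9 N against the face). I'll ease off, lower it onto the slot floor and release.

Request:
arm_command(
  plan=[
    {"delta_pos": [-0.2, 0, 0], "delta_rot": [0, 0, 0], "jaw": 1},
    {"delta_pos": [-0.2, 0, -0.15], "delta_rot": [0, 0, 0], "jaw": 1},
    {"delta_pos": [-0.2, 0, -0.25], "delta_rot": [0, 0, 0], "jaw": 1},
    {"delta_pos": [-0.2, 0, -0.25], "delta_rot": [0, 0, 0], "jaw": 1},
  ],
)

```text
clock: 37.83
position: [0.5852, -0.3479, 0.0256]
tool_rot: [0.0, 1.0, 0.027, -0.001]
ft_force: [-4.5, 0.1, 5.1]
gripper_width: 0.197
grip_force: 30.0
```

Request:
arm_command(
  plan=[
    {"delta_pos": [0, 0, 0], "delta_rot": [0, 0, 0], "jaw": -0.2},
    {"delta_pos": [0, 0, 0], "delta_rot": [0, 0, 0], "jaw": -0.2},
    {"delta_pos": [0, 0, 0], "delta_rot": [0, 0, 0], "jaw": -0.2},
    {"delta_pos": [0, 0, 0], "delta_rot": [0, 0, 0], "jaw": -0.2},
    {"delta_pos": [0, 0, 0], "delta_rot": [0, 0, 0], "jaw": -0.2},
    {"delta_pos": [0, 0, 0], "delta_rot": [0, 0, 0], "jaw": -0.2},
    {"delta_pos": [0, 0, 3], "delta_rot": [0, 0, 0], "jaw": -0.2},
    {"delta_pos": [0, 0, 7], "delta_rot": [0, 0, 0], "jaw": -0.2},
    {"delta_pos": [0, 0, 11], "delta_rot": [0, 0, 0], "jaw": -0.2},
    {"delta_pos": [0, 0, 15], "delta_rot": [0, 0, 0], "jaw": -0.2},
    {"delta_pos": [0, 0, 18], "delta_rot": [0, 0, 0], "jaw": -0.2},
    {"delta_pos": [-4, 0, 20], "delta_rot": [0, 0, 0], "jaw": -0.2},
    {"delta_pos": [-5, 0, 20], "delta_rot": [0, 0, 0], "jaw": -0.2},
    {"delta_pos": [-5, 0, 20], "delta_rot": [0, 0, 0], "jaw": -0.2},
    {"delta_pos": [-5, 0, 20], "delta_rot": [0, 0, 0], "jaw": -0.2},
  ],
)

```text
clock: 39.08
position: [0.5358, -0.3477, 0.2258]
tool_rot: [0.0, 1.0, 0.027, 0.001]
ft_force: [-0.3, -0.0, -0.6]
gripper_width: 0.603
grip_force: 0.0
```

Run:
```python
from h import *
s,a=save('w12'); _,b=snap('side','s12'); _,t=snap('top','t12'); print(s['clock'],s['position'])
cv2.imwrite('pics/w12m.png',np.hstack([a[:300,:,::-1],cv2.resize(b[120:220,190:290,::-1],(288,300),interpolation=cv2.INTER_CUBIC)]))
```

```text
39.0833 [ 0.5358 -0.3477  0.2258]
```

View pics/w12m.png

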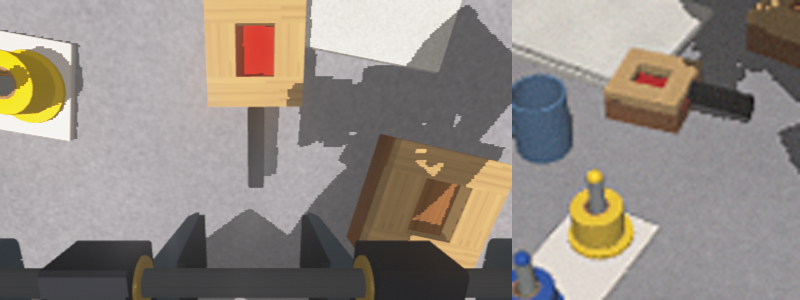

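The squeegee is fully home (red shows in the window, handle against the block) and the yellow roll is seated. Next, to the brake with the jaw shut.

Request:
arm_command(
  plan=[
    {"delta_pos": [0.5, 50.5, 0], "delta_rot": [0, 0, -5], "jaw": 1},
    {"delta_pos": [0.5, 50.5, 0], "delta_rot": [0, 0, -10], "jaw": 1},
    {"delta_pos": [0.5, 50.5, 0], "delta_rot": [0, 0, -10], "jaw": 1},
    {"delta_pos": [0.5, 50.5, 0], "delta_rot": [0, 0, -10], "jaw": 1},
    {"delta_pos": [0.5, 50.5, 0], "delta_rot": [0, 0, -10], "jaw": 1},
    {"delta_pos": [0.5, 50.5, 0], "delta_rot": [0, 0, -10], "jaw": 1},
    {"delta_pos": [0.5, 50.5, 0], "delta_rot": [0, 0, -10], "jaw": 1},
    {"delta_pos": [0.5, 50.5, 0], "delta_rot": [0, 0, -10], "jaw": 1},
    {"delta_pos": [0.5, 50.5, 0], "delta_rot": [0, 0, -10], "jaw": 1},
    {"delta_pos": [0.5, 50.5, 0], "delta_rot": [0, 0, -10], "jaw": 1},
    {"delta_pos": [0.5, 50.5, 0], "delta_rot": [0, 0, -10], "jaw": 1},
    {"delta_pos": [0.5, 50.5, 0], "delta_rot": [0, 0, -10], "jaw": 1},
    {"delta_pos": [0.5, 50.5, 0], "delta_rot": [0, 0, -10], "jaw": 1},
    {"delta_pos": [0.5, 50.5, 0], "delta_rot": [0, 0, -10], "jaw": 1},
    {"delta_pos": [0.5, 50.5, 0], "delta_rot": [0, 0, -10], "jaw": 1},
    {"delta_pos": [0.5, 50.5, 0], "delta_rot": [0, 0, -10], "jaw": 1},
    {"delta_pos": [0.5, 50.5, 0], "delta_rot": [0, 0, -10], "jaw": 1},
    {"delta_pos": [0.5, 50.5, 0], "delta_rot": [0, 0, -10], "jaw": 1},
  ],
)

```text
clock: 40.73
position: [0.5411, 0.156, 0.2253]
tool_rot: [0.0, 0.998, -0.061, -0.0]
ft_force: [-0.3, 0.1, 0.7]
gripper_width: 0.006
grip_force: 0.0
```

Run:
```python
from h import *
s,a=save('w13'); _,b=snap('side','s13'); print(s['clock'],s['position'],s['gripper_width'],s['joint_pos'])
h=cv2.cvtColor(a,cv2.COLOR_RGB2HSV); m=cv2.inRange(h,(0,130,50),(6,255,255))|cv2.inRange(h,(175,130,50),(180,255,255)); m[215:]=0
n,l,st,c=cv2.connectedComponentsWithStats(m)
hb=cv2.cvtColor(b,cv2.COLOR_RGB2HSV); mb=cv2.inRange(hb,(0,130,50),(6,255,255))|cv2.inRange(hb,(175,130,50),(180,255,255)); w=np.zeros_like(mb); cv2.circle(w,tuple(proj('side',(.598,.15,.093)).astype(int)),12,255,-1); mb&=w
ys,xs=np.nonzero(mb); cb=(xs.mean(),ys.mean()) if len(xs) else None; print(len(xs),cb)
for i in range(1,n):
  if st[i,4]>60: print(st[i],c[i],onz('wrist',c[i],.093,s), tri(ray('wrist',c[i],s),ray('side',cb)) if cb else '')
```

```text
40.7333 [0.5411 0.156  0.2253] 0.0055093389710529055 [ 0.2603  0.2941  1.5726 -0.0003  1.275   1.9533]
54 (np.float64(185.90740740740742), np.float64(234.4814814814815))
[238 110  17  27 333] [246.039  123.1952] [0.5996 0.1547 0.093 ] (array([0.599 , 0.1536, 0.1   ]), np.float64(0.001428088667053127))
```

Ball at (0.599,0.153), as expected. I'll go down and push.

Request:
arm_command(
  plan=[
    {"delta_pos": [0, 0, -4], "delta_rot": [0, 0, 0], "jaw": 1},
    {"delta_pos": [0, 0, -8], "delta_rot": [0, 0, 0], "jaw": 1},
    {"delta_pos": [0, 0, -12], "delta_rot": [0, 0, 0], "jaw": 1},
    {"delta_pos": [0, 0, -15], "delta_rot": [0, 0, 0], "jaw": 1},
    {"delta_pos": [0, 0, -15], "delta_rot": [0, 0, 0], "jaw": 1},
    {"delta_pos": [1, -0.1, -15], "delta_rot": [0, 0, 0], "jaw": 1},
    {"delta_pos": [2, -0.2, -15], "delta_rot": [0, 0, 0], "jaw": 1},
    {"delta_pos": [3, -0.4, -15], "delta_rot": [0, 0, 0], "jaw": 1},
    {"delta_pos": [4, -0.5, -15], "delta_rot": [0, 0, 0], "jaw": 1},
    {"delta_pos": [5, -0.6, -15], "delta_rot": [0, 0, 0], "jaw": 1},
    {"delta_pos": [6, -0.7, -15], "delta_rot": [0, 0, 0], "jaw": 1},
    {"delta_pos": [7, -0.8, -15], "delta_rot": [0, 0, 0], "jaw": 1},
    {"delta_pos": [8, -1, -15], "delta_rot": [0, 0, 0], "jaw": 1},
    {"delta_pos": [8.6, -1, -15], "delta_rot": [0, 0, 0], "jaw": 1},
    {"delta_pos": [8.6, -1, -15], "delta_rot": [0, 0, 0], "jaw": 1},
  ],
)

```text
clock: 42.08
position: [0.6285, 0.147, 0.0749]
tool_rot: [0.0, 0.998, -0.06, 0.0]
ft_force: [1.0, -0.1, 0.8]
gripper_width: 0.005
grip_force: 0.0
```

Request:
arm_command(
  plan=[
    {"delta_pos": [0.3, 0, 0], "delta_rot": [0, 0, 0], "jaw": 1},
    {"delta_pos": [0.6, -0.1, 0], "delta_rot": [0, 0, 0], "jaw": 1},
    {"delta_pos": [0.8, -0.1, 0], "delta_rot": [0, 0, 0], "jaw": 1},
    {"delta_pos": [0.8, -0.1, 0], "delta_rot": [0, 0, 0], "jaw": 1},
  ],
)

```text
clock: 42.42
position: [0.6312, 0.1468, 0.0747]
tool_rot: [0.0, 0.998, -0.06, -0.004]
ft_force: [-9.3, 2.3, 2.9]
gripper_width: 0.006
grip_force: 4.2
```

End stop felt (9 N, stalled at 0.631). I'll back off, lift clear and look.

Request:
arm_command(
  plan=[
    {"delta_pos": [-3, 0.3, 0], "delta_rot": [0, 0, 0], "jaw": 1},
    {"delta_pos": [-6, 0.7, 0], "delta_rot": [0, 0, 0], "jaw": 1},
    {"delta_pos": [-9, 1, 0], "delta_rot": [0, 0, 0], "jaw": 1},
    {"delta_pos": [-9, 1, 4], "delta_rot": [0, 0, 0], "jaw": 1},
    {"delta_pos": [-9, 1, 8], "delta_rot": [0, 0, 0], "jaw": 1},
    {"delta_pos": [-9, 1, 12], "delta_rot": [0, 0, 0], "jaw": 1},
    {"delta_pos": [-13, -3, 15], "delta_rot": [0, 0, 0], "jaw": 1},
    {"delta_pos": [-17, -6, 17], "delta_rot": [0, 0, 0], "jaw": 1},
    {"delta_pos": [-20, -8, 20], "delta_rot": [0, 0, 0], "jaw": 1},
    {"delta_pos": [-23, -10, 20], "delta_rot": [0, 0, 0], "jaw": 1},
    {"delta_pos": [-26, -12, 20], "delta_rot": [0, 0, 0], "jaw": 1},
    {"delta_pos": [-28, -14, 20], "delta_rot": [0, 0, 0], "jaw": 1},
    {"delta_pos": [-28, -14, 20], "delta_rot": [0, 0, 0], "jaw": 1},
    {"delta_pos": [-28, -14, 20], "delta_rot": [0, 0, 0], "jaw": 1},
  ],
)

```text
clock: 43.58
position: [0.3532, 0.0051, 0.2762]
tool_rot: [0.0, 0.998, -0.061, 0.001]
ft_force: [1.1, 0.6, -0.5]
gripper_width: 0.001
grip_force: 0.0
```

Run:
```python
from h import *
s,t=snap('top','t14'); _,b=snap('side','s14'); print(s['clock'],s['position'])
def red(i,px,r):
    h=cv2.cvtColor(i,cv2.COLOR_RGB2HSV); m=cv2.inRange(h,(0,130,50),(6,255,255))|cv2.inRange(h,(175,130,50),(180,255,255)); w=np.zeros_like(m); cv2.circle(w,tuple(int(v) for v in px),r,255,-1); ys,xs=np.nonzero(m&w); return (xs.mean(),ys.mean()),len(xs)
P=(.6623,.1427,.093); u,n1=red(t,proj('top',P),9); v,n2=red(b,proj('side',P),10); print(n1,n2,tri(ray('top',u),ray('side',v)))
cv2.imwrite('pics/f.png',np.hstack([cv2.resize(t[110:270,90:360,::-1],(500,300),interpolation=cv2.INTER_CUBIC),cv2.resize(b[150:270,150:270,::-1],(300,300),interpolation=cv2.INTER_CUBIC)]))
```

```text
43.5833 [0.3532 0.0051 0.2762]
15 51 (array([0.6605, 0.1438, 0.0969]), np.float64(0.00016681949147288785))
```

View pics/f.png

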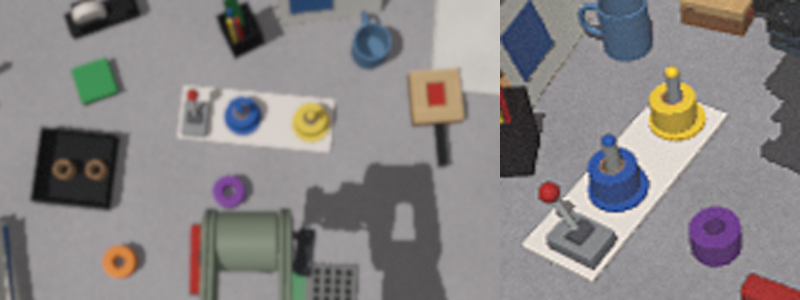

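The final view shows both cores in the tray, both rolls seated, the squeegee in the block, and the brake ball at (0.6605,0.144), within 2 mm of its end position. Nothing else on the desk has moved, so I'm handing it in.

```bash
python3 -c "
from cell import workorder
print(workorder.hand_in())"
```

```text
the job is handed in; nothing more can be done
None
```

The job is handed in, with no verdict returned: both cores are in the tray, the blue and yellow rolls (the only two present) are home on their spindles, the squeegee is fully in its slot, and the brake was pushed to its stop last.

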